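Hang a lift-off cabinet door on its two pins and shut it

TASK

Lift the loose cabinet door out of its wooden rest and hang it, standing well open, by lowering both of its knuckles together fully down onto the two upright hinge pins at the left of the small grey cabinet's front. Then swing it shut against the rubber buffers and let go. The hinge strip is adjustable sideways and its exact place is not known, so feel for the pins and be gentle: never force the door against the cabinet (35 N is too much), keep the door upright, and leave the other things where they are.

Things in the scene. Friction and masses are not known exactly. Their poses are not given: they have to be found in the camera images.
- leaf: The loose door: flat grey sheet-steel leaf, plate 10 mm thick, 148 mm long, 170 mm high, about 0.35 kg; knuckles on one upright edge, small knob on its outer face (145 mm from the hinge axis, 75 mm up, standing out 15 mm). Origin: on the knuckles' axis, level with the lower edge. x: along the door to its free edge (plate spans x 12 to 160 mm, y -5 to 5), z up, -y: outer face.
- leaf_knuckles (a point): On the hinge axis at the underside of the lower knuckle, 30 mm above the door's lower edge. The two steel knuckles are tubes 25 mm long, outer diameter 19 mm, bored through at 12 mm; the upper one's underside is 90 mm above this point. Straps 8 mm thick join them to the plate. Once hung the door turns freely and stays where it is left.
- leaf_grip (a point): Middle of the door's top edge (x = 86, z = 170 mm in its frame), over its centre of mass: grip here from above across the 10 mm thickness. Axes as the door's.
- leaf_edge (a point): Point in the door near its free edge: x = 155, y = 0, z = 100 mm in the door's frame.
- cabinet: Small open-fronted grey steel cabinet fixed to the table, 110 mm deep, 220 wide, 185 high. Origin: centre of its underside; the front faces its -x, +y is the left as the robot sees it, z up. The door opens forward: at 90 degrees open the door's x is along the cabinet's -x, its knob face to +y; shut, the door's x is along the cabinet's -y. Hung fully down, the door's origin is 25 mm up.
- pin_mark (a point): Reference mark, not the pin: cabinet x = -77, y = 60, z = 55 mm. The hinge strip sits in slotted holes, so the lower pin's foot is anywhere 4 to 32 mm from the mark along cabinet +y (same x and z), firm in use. An equal pin is 90 mm straight above. Pins: 22 mm tall, 9 mm thick, top 3 mm tapering to 7 mm; each on a 17 mm round shoulder 8 mm thick, on a 14 mm wide arm from the front.
- buffers (a point): Midway between the faces of the two rubber buffers (16 mm diameter, 49 mm above and below this point) on the right of the cabinet front; they stand 17 mm out. The shut door's inner face rests on them, its mid-plane 5 mm in front of this point.
- rest: Fixed wooden rest, 110 x 90 mm, origin at the centre of its underside. The door stands upright in its slot, which is 12.4 mm wide, 28 mm deep, along the rest's x, between rails 100 mm long with tops 40 mm above the table; slot floor 12 mm up. The door's x points along the rest's -x, its middle within 3 mm of the rest's.
- jar_near: Bystander: small screw-top jar, 43 mm diameter, 66 mm high; origin at its underside.
- jar_left: Bystander: screw-top jar, 47 mm diameter, 76 mm high; origin at its underside.
- measure: Bystander: tape measure, 66 x 74 x 36 mm; origin at its underside.
Mind the look-alikes: they are no part of the job. What is shaped like the leaf but red is not meant.

How it is judged:
By the outcome, as a careful person would: the job done as asked, in the order asked, and still so for the second after the job is handed in, with the robot touching nothing.
It also fails if it takes over 67 s, if anything falls off the work surface, if the arm or the gripper's body presses on something with over 40 N, if the wrist force passes 120 N, or if a joint passes its speed limit or range.

ROBOT

A 6-joint arm with a two-finger parallel gripper is mounted at the origin on the work surface; the furniture and walls round the work are solid. World frame = base frame: x ahead of the robot, y to its left, z up, the work surface at z = 0. Lengths are in mm, angles in degrees, forces in N, time in s.
With the tool pointing down it reaches from about 250 to 850 mm from the base axis. Payload 12.5 kg.
Tool frame: the origin (TCP) lies at the very end of the fingers, on their centre line; the grasp point (between the pads) lies behind it (ctrl.grip_depth is the z of the grasp point in the tool frame, in mm); z points along the fingers, x is the direction in which the jaws open and shut, and the axes are right-handed (so a half turn about z gives the same grasp; the last joint's range is limited). The gripper opens to 93 mm and grips with 3 to 60 N. Pads are 15 mm wide; open, the fingers measure 128 mm over their backs; the gripper's body (75 mm by 188 mm) begins 65 mm behind the grasp point.
Start: joints at [-70.737, 20.094, 94.641, -0, 65.266, -4.847], TCP at [224.687, -501.996, 218.633] pointing down, gripper open.
Joint ranges: [-157.81, 157.81], [-45, 120.19], [0.68, 151.7], [-89.99, 269.99], [4.06, 180], [-164.3, 164.3]. Speed limits (degrees/s): [127.2, 127.2, 159.86, 180, 180, 180].

INTERFACE

Orientations are given as [roll, pitch, yaw] about the fixed x, y, z axes, in that order (R = Rz(yaw) Ry(pitch) Rx(roll)).
In Python, from bench import ctrl, get_image, order gives the robot as it stands. The module is installed in compiled form; this text tells all that it offers.
- The arm moves only by the tool move_arm, never from a script. Its argument "commands" is a list of rows, each an object of numbers: "jaw": the closure, from 0 (fully open) to 1 (shut); "x", "y", "z": the shift along the tool's x, y, z in mm; "ax", "ay", "az": the turn, a rotation vector about the tool's x, y, z in rad. A call has 1 to 10 rows; each row is the pose to reach, as a shift and turn from the pose commanded when the call began, along the tool's axes at that moment; what a row does not reach only later rows make up. A row lasts 1/12 s, in which the tool goes at most 41.7 mm and 7.16 degrees, less where a joint would pass 70% of its speed; a pose out of reach is approached as far as the arm can. A call with a gripper value outside its range is refused whole. The fingers move at their own pace and stop on an object; "squeeze" is the grip in N (left out, the last holds). Time passes only in rows, so rows that repeat a pose let the fingers close. It gives the time, the measured TCP pose, the force and the opening at its end, in the units of the state.
- ctrl.observe(): the state, without advancing time (a new reading comes with each control period).
- get_image(name): name is "side" or "top" or "wrist"; returns a dict with "image" (384x512x3 uint8, red, green, blue), "z_map" (384x512 float32, mm along the optical axis (not along the pixel's ray), 0 where there is no reading), "camera_matrix" (3x3 intrinsics, pixels), "position" and "attitude" of the camera in the world; the wrist camera has in their place "mount" (4x4, takes a point from camera to tool coordinates, whose origin is the TCP and whose axes are the tool frame's). Camera axes: x right, y down, z forward; pixel columns grow to the right and rows downward; lengths in mm; the calibration is good to about 2 mm. A picture is of the moment at which its call begins: read the wrist's pose just before it.
- order.finish_job(): hands the job in, once; it reports no verdict.
The state is a dict: "t": time; "joints": joint angles; "joint_vel": joint speeds; "joint_torque": joint torques, N m; "tool_pos": TCP position; "orientation": TCP orientation; "contact_force": force on the tool from outside, world axes, zero at the start; "ft_torque": the same for the moment, N m; "opening": finger opening in mm.
Only numpy, scipy, OpenCV 4.12 (cv2) and the standard library are available. Lean on these libraries where they do the work, as an engineer would, in place of code of your own. Each camera call takes 0.05 s, during which the arm holds its last target.

## Working session

There is one attempt and no reset: what is moved stays moved. The work goes in short steps, Python scripts to look and compute and a tool call to move; the robot and the scene stay as the last step left them, time stands still between calls to the robot, and variables do not carry over. Pictures are saved under pics/ and viewed, and the job is handed in when it is done.

Besides the shell and the picture viewer there is one more tool, called after "Emit:" by a JSON object that holds its "api" and its "payload", one argument or row to a line. move_arm: Moves the arm, as the interface text tells. Its arguments: {"type":"object","properties":{"commands":{"type":"array"},"squeeze":{"type":"number"}},"required":["commands"]}

```bash
ls; mkdir -p pics; cat > h.py <<'E'
import numpy as np, cv2
from scipy.spatial.transform import Rotation as R
from bench import ctrl,get_image,order
def save(n,img,crop=None,s=1):
    im=img[...,::-1]
    if crop: x0,y0,x1,y1=crop; im=im[y0:y1,x0:x1]
    im=cv2.resize(im,None,fx=s,fy=s,interpolation=cv2.INTER_CUBIC)
    cv2.imwrite('pics/'+n+'.png',im)
def rot(a):
    a=np.array(a,float)
    if a.shape==(3,3): return a
    if a.shape==(4,): return R.from_quat(a).as_matrix()
    return R.from_euler('xyz',a,degrees=True).as_matrix()
def cam(d,st=None):
    if 'mount' in d:
        M=np.array(d['mount']); Rt=rot(st['orientation']); return Rt@M[:3,:3], Rt@M[:3,3]+np.array(st['tool_pos'])
    return rot(d['attitude']), np.array(d['position'],float)
def world(d,u,v,st=None,z=None):
    K=np.array(d['camera_matrix']); Rm,p=cam(d,st)
    if z is None: z=d['z_map'][int(round(v)),int(round(u))]
    return Rm@(z*np.array([(u-K[0,2])/K[0,0],(v-K[1,2])/K[1,1],1]))+p
def cloud(d,st=None):
    K=np.array(d['camera_matrix']); Rm,p=cam(d,st); z=d['z_map']
    v,u=np.mgrid[:384,:512]
    c=np.stack([(u-K[0,2])/K[0,0]*z,(v-K[1,2])/K[1,1]*z,z],-1)
    W=c@Rm.T+p; W[z<=0]=np.nan
    return W
E
python3 - <<'E'
from h import *
print(ctrl.observe(), ctrl.grip_depth)
import pickle
D={}
for n in ['side','top','wrist']:
    d=get_image(n); D[n]=d; save(n+'0',d['image'],s=1.5)
    print(n,{k:v for k,v in d.items() if k not in('image','z_map')})
pickle.dump((D,ctrl.observe()),open('d0.pkl','wb'))
E
```

```text
pics
{'t': 0.0, 'joints': array([-7.07387546e+01,  2.01248069e+01,  9.46771369e+01, -4.49201434e-04,
        6.52653157e+01, -4.84596442e+00]), 'joint_vel': array([-0.00297634, -0.16332096, -0.07710981, -0.04853635,  0.08260345,
       -0.02746772]), 'joint_torque': array([-4.99369398e-04, -4.97322321e+01, -2.85251856e+01,  6.98843901e-02,
        2.55476078e-02, -1.10935580e-04]), 'tool_pos': array([ 224.56285634, -501.68791188,  218.09570324]), 'orientation': array([-1.79994724e+02,  6.70534387e-02, -6.58925989e+01]), 'contact_force': array([-0.08848461,  0.28391778, -0.41180958]), 'ft_torque': array([-0.04023298, -0.06724565,  0.00090025]), 'opening': 92.84397539726731} -18.8
side {'camera_matrix': array([[347.6080152 ,   0.        , 253.63187989],
       [  0.        , 347.6080152 , 190.43848262],
       [  0.        ,   0.        ,   1.        ]]), 'position': array([-111.41948214,  758.09457851,  932.4698767 ]), 'attitude': array([-127.51134262,   -1.25242656, -146.97242588])}
top {'camera_matrix': array([[356.10093081,   0.        , 257.87053804],
       [  0.        , 356.10093081, 185.55637187],
       [  0.        ,   0.        ,   1.        ]]), 'position': array([ 367.16358077, -102.3224575 , 1515.34313855]), 'attitude': array([-177.02577535,   -0.51092844,  -91.36403575])}
wrist {'camera_matrix': array([[290.20321225,   0.        , 249.94490052],
       [  0.        , 290.20321225, 194.20422744],
       [  0.        ,   0.        ,   1.        ]]), 'mount': array([[ 9.99999566e-01, -9.14702288e-04,  1.79570088e-04,
         1.23674962e+00],
       [ 8.35052779e-04,  9.64654778e-01,  2.63515583e-01,
        -7.36476271e+01],
       [-4.14261450e-04, -2.63515318e-01,  9.64655123e-01,
        -1.66163532e+02],
       [ 0.00000000e+00,  0.00000000e+00,  0.00000000e+00,
         1.00000000e+00]])}
```

View pics/side0.png

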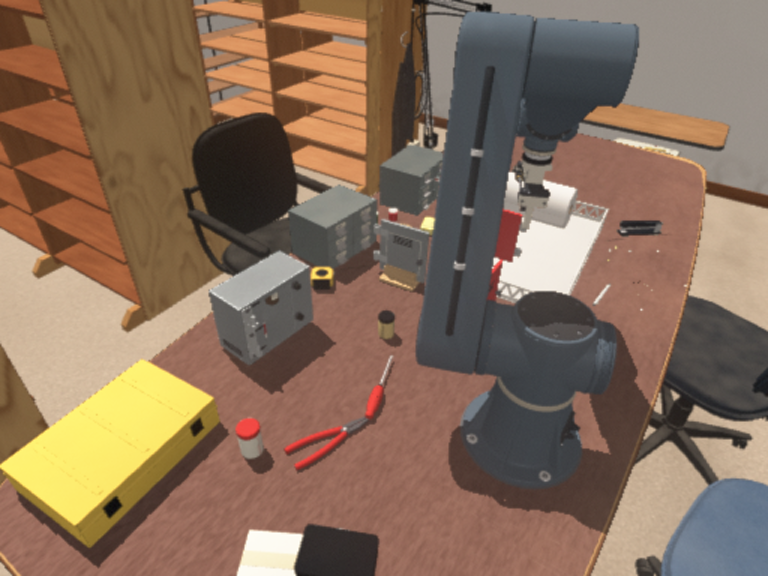

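View pics/top0.png

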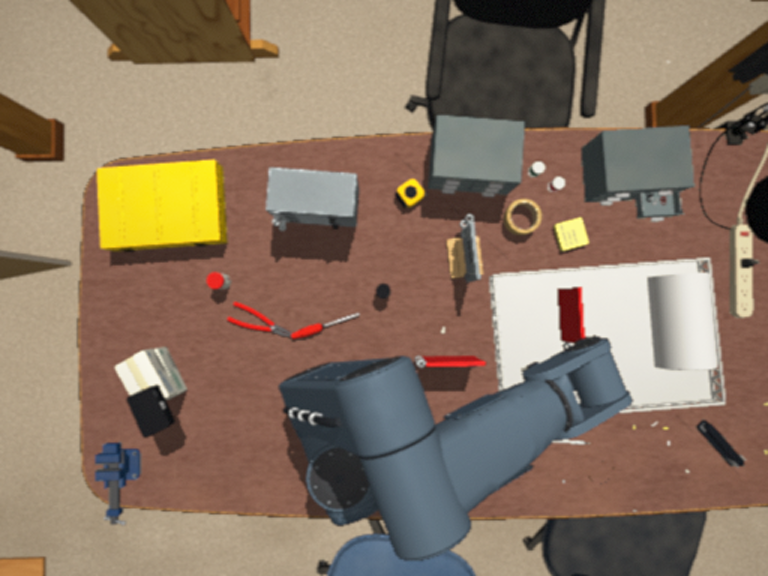

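View pics/wrist0.png

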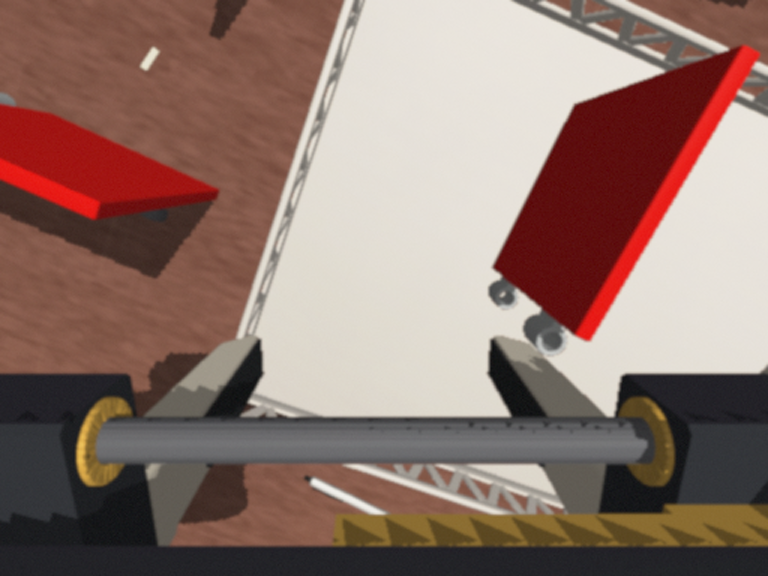

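Candidates for the leaf: the grey plate in the wooden rest, top (470,247)/1.5 and side (403,250)/1.5, and the red plates at top (450,362) and (571,315), which are decoys. Candidates for the cabinet: the light grey box at top (312,195), and two darker boxes at (478,155) and (640,165). Next I'll check these in close crops.

```bash
python3 - <<'E'
from h import *
import pickle
D,st=pickle.load(open('d0.pkl','rb'))
a=D['top']['image'];b=D['side']['image']
im1=cv2.resize(a[90:200,160:340],None,fx=4,fy=4,interpolation=cv2.INTER_CUBIC)
save('topcrop',a,(160,95,340,200),4.4)
save('sidecrop',b,(130,110,310,240),4.4)
W=cloud(D['top'])
for n,(u,v) in dict(cabL=(180,118),cabR=(236,118),cabfl=(181,133),cabfr=(235,134),leaf=(313,150),leaf2=(316,178),hinge=(187,149),rest=(305,172)).items(): print(n,W[v,u].round(1))
E
```

```text
cabL [697.9 171.7 184.7]
cabR [692.5 -39.5 188.1]
cabfl [640.2 168.1 187.4]
cabfr [632.8 -34.2 183.2]
leaf [ 566.2 -327.7  178.1]
leaf2 [ 459.5 -335.1  181.3]
hinge [599.7 170.5  58.9]
rest [ 495.  -314.1   44.4]
```

View pics/topcrop.png

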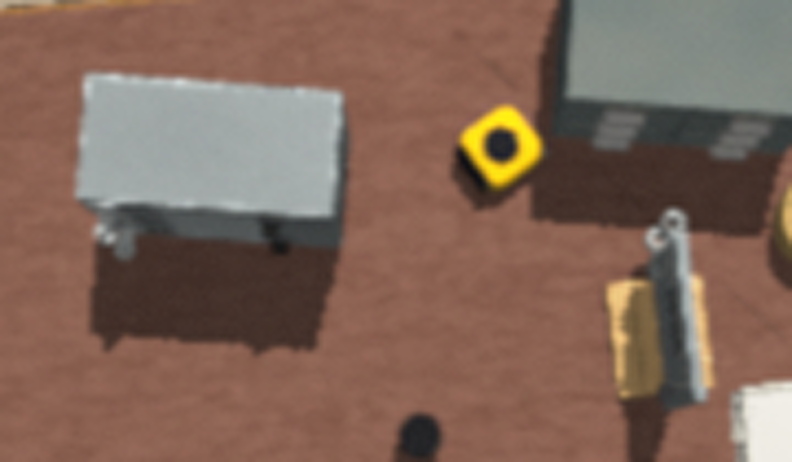

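View pics/sidecrop.png

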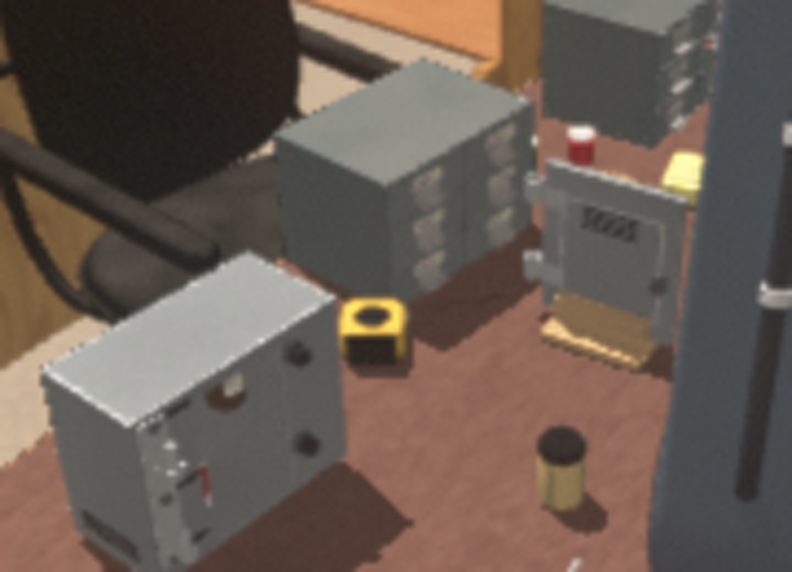

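The close crops confirm the choice. The leaf is the grey door in the wooden rest, with its knuckles at the far end and its knob to +y. The cabinet is the light grey box with the hinge pins at its left, crop px (115,238). I'll look at the pins with the wrist camera first.

```bash
cat >> h.py <<'E'
def go(target,yaw,tilt=0):
    s=ctrl.observe(); Rt=rot(s['orientation']); p=np.array(s['tool_pos'])
    Rg=R.from_euler('xyz',[180,0,yaw],degrees=True).as_matrix()
    print('t',round(s['t'],2),'pos',p.round(2),'ori',np.round(s['orientation'],2),'F',s['contact_force'].round(1),'op',round(s['opening'],1))
    print(' -> xyz',(Rt.T@(np.array(target)-p)).round(2),' rv',R.from_matrix(Rt.T@Rg).as_rotvec().round(4))
E
python3 -c "
from h import *
go([540,145,200],-90)"
```

```text
t 0.15 pos [ 224.6  -501.76  218.26] ori [-1.800e+02  5.000e-02 -6.589e+01] F [-0.6  0.4 -0.8] op 93.0
 -> xyz [-461.48 -552.08   18.68]  rv [1.000e-04 8.000e-04 4.208e-01]
```

Emit:
{"api": "move_arm", "payload": {
  "commands": [
    {"x": -23, "y": -27, "az": 0.04},
    {"x": -60, "y": -70, "az": 0.1},
    {"x": -84, "y": -100, "az": 0.15},
    {"x": -108, "y": -130, "az": 0.2},
    {"x": -134, "y": -160, "az": 0.26},
    {"x": -160, "y": -191, "az": 0.3},
    {"x": -186, "y": -222, "az": 0.36},
    {"x": -208, "y": -250, "az": 0.42},
    {"x": -222, "y": -266, "az": 0.421},
    {"x": -231, "y": -276, "az": 0.421}
  ]
}}

```text
$.commands[0]: bad value
```

```bash
python3 -c "
from h import *
go([540,145,200],-90)"
```

```text
t 0.15 pos [ 224.6  -501.76  218.26] ori [-1.800e+02  5.000e-02 -6.589e+01] F [-0.6  0.4 -0.8] op 93.0
 -> xyz [-461.48 -552.08   18.68]  rv [1.000e-04 8.000e-04 4.208e-01]
```

Emit:
{"api": "move_arm", "payload": {
  "commands": [
    {"jaw": 0, "x": -23, "y": -27, "z": 0, "ax": 0, "ay": 0, "az": 0.04},
    {"jaw": 0, "x": -60, "y": -70, "z": 0, "ax": 0, "ay": 0, "az": 0.1},
    {"jaw": 0, "x": -84, "y": -100, "z": 0, "ax": 0, "ay": 0, "az": 0.15},
    {"jaw": 0, "x": -108, "y": -130, "z": 0, "ax": 0, "ay": 0, "az": 0.2},
    {"jaw": 0, "x": -134, "y": -160, "z": 0, "ax": 0, "ay": 0, "az": 0.26},
    {"jaw": 0, "x": -160, "y": -191, "z": 0, "ax": 0, "ay": 0, "az": 0.3},
    {"jaw": 0, "x": -186, "y": -222, "z": 0, "ax": 0, "ay": 0, "az": 0.36},
    {"jaw": 0, "x": -208, "y": -250, "z": 0, "ax": 0, "ay": 0, "az": 0.421},
    {"jaw": 0, "x": -222, "y": -266, "z": 0, "ax": 0, "ay": 0, "az": 0.421},
    {"jaw": 0, "x": -231, "y": -276, "z": 0, "ax": 0, "ay": 0, "az": 0.421}
  ]
}}

```text
t: 0.98
tool_pos: [382.9, -176.1, 218.6]
orientation: [-180.0, 0.0, -89.9]
contact_force: [-0.0, -0.5, -0.6]
opening: 92.9
```

```bash
python3 -c "
from h import *
go([540,145,200],-90)"
```

```text
t 0.98 pos [ 382.92 -176.09  218.64] ori [-1.80e+02  1.00e-02 -8.99e+01] F [-0.  -0.5 -0.6] op 92.9
 -> xyz [-320.82 -157.61   18.72]  rv [-0.0001  0.0002  0.0017]
```

Emit:
{"api": "move_arm", "payload": {
  "commands": [
    {"jaw": 0, "x": -37, "y": -18, "z": 0, "ax": 0, "ay": 0, "az": 0},
    {"jaw": 0, "x": -74, "y": -36, "z": 0, "ax": 0, "ay": 0, "az": 0},
    {"jaw": 0, "x": -111, "y": -54, "z": 0, "ax": 0, "ay": 0, "az": 0},
    {"jaw": 0, "x": -148, "y": -72, "z": 5, "ax": 0, "ay": 0, "az": 0},
    {"jaw": 0, "x": -185, "y": -90, "z": 10, "ax": 0, "ay": 0, "az": 0},
    {"jaw": 0, "x": -222, "y": -108, "z": 18, "ax": 0, "ay": 0, "az": 0},
    {"jaw": 0, "x": -259, "y": -127, "z": 26, "ax": 0, "ay": 0, "az": 0},
    {"jaw": 0, "x": -292, "y": -144, "z": 32, "ax": 0, "ay": 0, "az": 0},
    {"jaw": 0, "x": -318, "y": -157, "z": 38, "ax": 0, "ay": 0, "az": 0},
    {"jaw": 0, "x": -318, "y": -157, "z": 38, "ax": 0, "ay": 0, "az": 0}
  ]
}}

```text
t: 1.82
tool_pos: [540.2, 143.5, 179.1]
orientation: [179.9, 0.0, -89.8]
contact_force: [0.9, 0.3, -0.4]
opening: 93.0
```

```bash
python3 - <<'E'
from h import *
import pickle
st=ctrl.observe(); d=get_image('wrist'); save('w1',d['image'],s=1.5)
t=get_image('top'); save('t1',t['image'],(60,60,400,300),2.2)
pickle.dump((d,st,t),open('d1.pkl','wb'))
print(st['tool_pos'],st['orientation'],st['joints'])
E
```

```text
[540.15910853 143.49123056 179.06588059] [ 1.79938394e+02  3.04722433e-02 -8.98235250e+01] [1.00840415e+01 2.35476982e+01 9.56026431e+01 4.64830715e-02
 6.09051108e+01 9.98849278e+01]
```

View pics/w1.png

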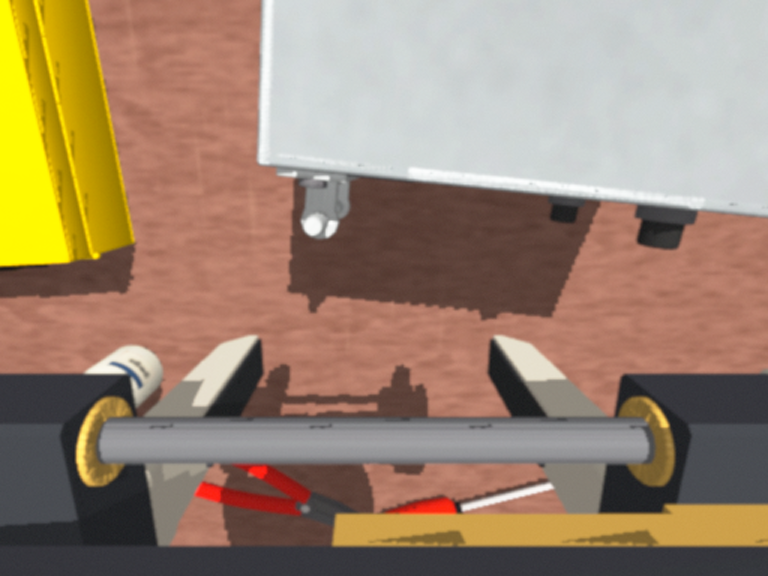

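View pics/t1.png

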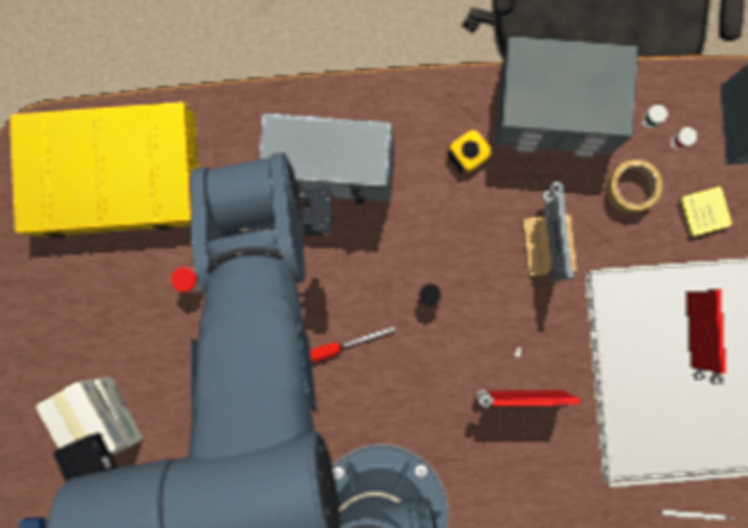

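The wrist view shows the cabinet's front top edge running from (262,163) to (768,213). The upper pin top is at (313,226), with the lower pin just up and right of it. The buffers are at (660,235) and (565,212). Next I'll enlarge the pins.

```bash
python3 - <<'E'
from h import *
import pickle
d,st,t=pickle.load(open('d1.pkl','rb'))
save('w1c',d['image'],(160,90,280,180),6.5)
W=cloud(d,st)
Z=W[...,2]
# cabinet top edge points
for u in range(185,500,45):
    col=Z[:,u]
    v=np.where(np.abs(col-185)<8)[0]; v=v[v<200]
    if len(v): print(u,v.max(),W[v.max()-1,u].round(1))
print(Z[138:162:1,200:224:2].round(0))
E
```

```text
185 117 [613.6 178.4 180.3]
230 120 [612.1 153.8 179.2]
275 121 [611.7 129.5 185.8]
320 125 [609.7 105.2 184.9]
365 130 [607.   80.2 183.6]
410 134 [605.   56.1 184.7]
455 139 [602.4  30.9 184.4]
[[ -2.  -0. 145. 145. 146. 145. 145. 145. 145. 144. 145. 146.]
 [ -2.  -0. 146. 144. 146. 145. 147. 144. 146. 146. 145. 146.]
 [  1. 144. 144. 145. 145. 144. 146. 146. 146. 145. 147. 146.]
 [  0. 145. 145. 144. 145. 147. 149. 145. 145. 146. 146. 145.]
 [  1. 145. 144. 145. 153. 156. 153. 150. 145. 145. 145. 145.]
 [  1. 145. 145. 144. 162. 162. 158. 153. 148. 145. 146. 145.]
 [ -1. 145. 146. 165. 164. 165. 162. 158. 151. 145. 145. 145.]
 [  1. 146. 164. 167. 166. 165. 164. 161. 154. 145. 146. 145.]
 [146. 145. 166. 168. 167. 167. 165. 163. 155. 147. 145. 145.]
 [ -0. 165. 167. 168. 167. 167. 167. 164. 157. 149. 145. 146.]
 [ -1. 165. 167. 167. 167. 168. 168. 165. 159. 149. 146. 146.]
 [  1. 167. 167. 168. 167. 167. 167. 165. 160. 147. 145. 146.]
 [  0. 167. 168. 166. 167. 168. 167. 165. 161. 145. 145. 145.]
 [  0. 167. 167. 167. 167. 168. 166. 167. 161. 146. 146. 145.]
 [ -0. 167. 167. 168. 166. 168. 167. 166. 156. 147. 146. 145.]
 [ -0. 165. 167. 168. 167. 166. 167. 165. 145. 145. 145. 145.]
 [ -0.   1. 167. 166. 167. 167. 168. 164. 145. 146. 146. 144.]
 [  0.  -1. 166. 167. 168. 169. 168. 144. 144. 145. 145.  -0.]
 [ -1.  -1.  -0. 168. 167. 166. 165. 145. 145. 145. 145.   1.]
 [ -1.  -1.  -0. 145. 167. 164. 145. 146. 145. 146.  -0.  -0.]
 [ -0.  -1.  -1.   0. 143. 145. 145. 145. 146.  -1.   0.   1.]
 [ -1.  -1.  -0.  -1.  -1.  -1. 145.  -0.   0.  -1.   1.   0.]
 [ -0.  -0.   0.  -1.  -0.   0.   1.   0.   0.   0.  -1.   0.]
 [ -0.  -0.  -1.   0.   0.  -0.  -0.  -1.  -0.   0.   0.   0.]]
```

View pics/w1c.png

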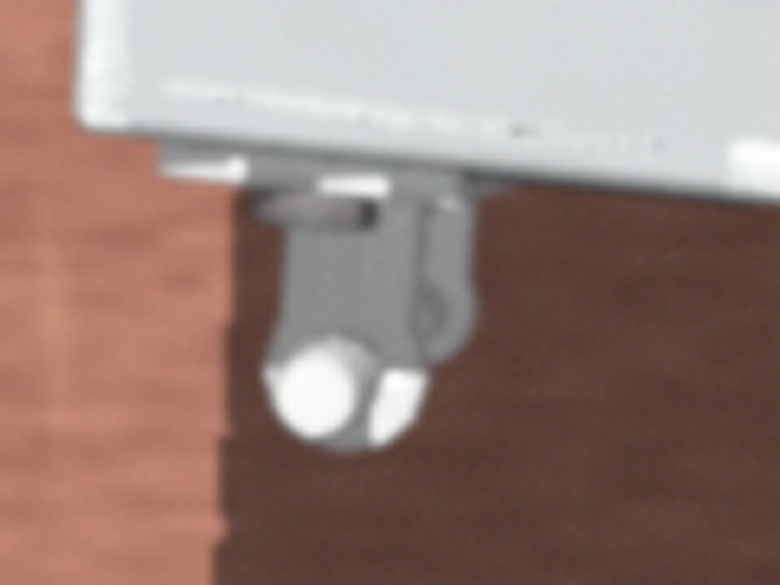

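```bash
python3 - <<'E'
from h import *
import pickle
d,st,t=pickle.load(open('d1.pkl','rb'))
W=cloud(d,st); Z=W[...,2]
K=np.array(d['camera_matrix']); Rm,p=cam(d,st)
def atz(u,v,z):
    r=Rm@np.array([(u-K[0,2])/K[0,0],(v-K[1,2])/K[1,1],1]); return p+r*(z-p[2])/r[2]
print('pin top',atz(208.8,150.3,167),'shoulder',atz(213.4,146.2,145))
m=np.zeros_like(Z,bool); m[135:165,195:230]=1
m&=(Z>165.7)
print('pin top centroid',W[m].mean(0),m.sum())
ys=[];xs=[]
for u in range(185,505,5):
    v=np.where(np.abs(Z[:200,u]-185)<6)[0]
    q=atz(u,v.max()+.5,185); ys.append(q[1]);xs.append(q[0])
k=np.polyfit(ys,xs,1); print('front edge x=',k,'resid',np.std(np.polyval(k,ys)-xs),'yaw',np.degrees(np.arctan(-k[0])))
# left side edge
L=[]
for v in range(5,110,5):
    u=np.where(np.abs(Z[v,:400]-185)<6)[0]; L.append(atz(u.min()-.5,v,185)[:2])
L=np.array(L); k2=np.polyfit(L[:,0],L[:,1],1); print('left edge y=',k2)
a=-np.arctan(k[0]); ux=np.array([np.cos(a),np.sin(a)]);uy=np.array([-np.sin(a),np.cos(a)])
# corner
y=(k2[0]*k[1]+k2[1])/(1-k2[0]*k[0]); x=k[0]*y+k[1]; c=np.array([x,y]); o=c+55*ux-110*uy
print('corner',c,'origin',o,'pinmark',o-77*ux+60*uy)
pt=atz(208.8,150.3,167)[:2]; print('pin in cabinet',ux@(pt-o),uy@(pt-o), 'buffers', o-72*ux)
# rest & leaf in top view
W2=cloud(t); Z2=W2[...,2]
m=(Z2>165)&(Z2<200)&(W2[...,1]<-250)&(W2[...,1]>-420)&(W2[...,0]>380)&(W2[...,0]<640)
P=W2[m]; print('leaf top',len(P),P.min(0),P.max(0)); 
kk=np.polyfit(P[:,0],P[:,1],1); print(kk,np.degrees(np.arctan(kk[0])))
E
```

```text
pin top [593.36038332 167.89724608 167.        ] shoulder [593.55838822 167.75309491 145.        ]
pin top centroid [593.06589362 168.44858559 167.04674007] 124
front edge x= [8.27320603e-02 5.99518291e+02] resid 1.0315713477467372 yaw -4.729427176675116
left edge y= [-9.95154639e-02  2.46371699e+02]
corner [614.83908567 185.18570187] origin [660.58227921  71.02546254] pinmark [588.7914733  137.16985147]
pin in cabinet -74.98013144551878 90.99948143089257 buffers [588.82742685  76.96188931]
leaf top 132 [ 429.33604876 -346.04157864  165.07239646] [ 587.30138778 -325.85015489  191.11491891]
[ 8.34247565e-02 -3.77558023e+02] 4.76884368896792
```

```bash
python3 -c "
from h import *
go([504,-335.6,240],-85.2)"
```

```text
t 1.92 pos [538.95 140.09 179.92] ori [ 1.7992e+02 -2.0000e-02 -8.9910e+01] F [-0.1 -1.   0.7] op 92.9
 -> xyz [475.66  35.78 -59.85]  rv [ 0.0014 -0.0003 -0.0822]
```

Emit:
{"api": "move_arm", "payload": {
  "commands": [
    {"jaw": 0, "x": 20, "y": 1, "z": -20, "ax": 0, "ay": 0, "az": 0},
    {"jaw": 0, "x": 55, "y": 3, "z": -40, "ax": 0, "ay": 0, "az": 0},
    {"jaw": 0, "x": 95, "y": 6, "z": -50, "ax": 0, "ay": 0, "az": -0.02},
    {"jaw": 0, "x": 135, "y": 9, "z": -60, "ax": 0, "ay": 0, "az": -0.04},
    {"jaw": 0, "x": 176, "y": 12, "z": -60, "ax": 0, "ay": 0, "az": -0.05},
    {"jaw": 0, "x": 217, "y": 15, "z": -60, "ax": 0, "ay": 0, "az": -0.06},
    {"jaw": 0, "x": 258, "y": 18, "z": -60, "ax": 0, "ay": 0, "az": -0.07},
    {"jaw": 0, "x": 299, "y": 22, "z": -60, "ax": 0, "ay": 0, "az": -0.082},
    {"jaw": 0, "x": 340, "y": 26, "z": -60, "ax": 0, "ay": 0, "az": -0.082},
    {"jaw": 0, "x": 380, "y": 29, "z": -60, "ax": 0, "ay": 0, "az": -0.082}
  ]
}}

```text
t: 2.75
tool_pos: [508.3, -243.4, 241.2]
orientation: [-180.0, -0.0, -85.4]
contact_force: [1.2, 0.3, 0.4]
opening: 93.0
```

```bash
python3 -c "
from h import *
go([504,-335.6,240],-85.2)"
```

```text
t 2.75 pos [ 508.31 -243.42  241.18] ori [-1.7999e+02 -2.0000e-02 -8.5410e+01] F [1.2 0.3 0.4] op 93.0
 -> xyz [91.54 11.68  1.21]  rv [-0.0002 -0.0004 -0.0036]
```

Emit:
{"api": "move_arm", "payload": {
  "commands": [
    {"jaw": 0, "x": 35, "y": 4, "z": 0, "ax": 0, "ay": 0, "az": 0},
    {"jaw": 0, "x": 65, "y": 8, "z": 0, "ax": 0, "ay": 0, "az": 0},
    {"jaw": 0, "x": 85, "y": 11, "z": 0, "ax": 0, "ay": 0, "az": 0},
    {"jaw": 0, "x": 92, "y": 11.7, "z": 0, "ax": 0, "ay": 0, "az": 0},
    {"jaw": 0, "x": 92, "y": 11.7, "z": 0, "ax": 0, "ay": 0, "az": 0},
    {"jaw": 0, "x": 92, "y": 11.7, "z": 0, "ax": 0, "ay": 0, "az": 0}
  ]
}}

```text
t: 3.25
tool_pos: [505.5, -332.8, 240.7]
orientation: [180.0, 0.0, -85.4]
contact_force: [0.6, -0.2, 0.3]
opening: 92.8
```

```bash
python3 - <<'E'
from h import *
import pickle
st=ctrl.observe(); d=get_image('wrist'); save('w2',d['image'],s=1.5)
pickle.dump((d,st),open('d2.pkl','wb'))
print(st['tool_pos'],st['orientation'],st['joint_vel'].round(2))
W=cloud(d,st); Z=W[...,2]
for v in range(20,280,12):
    u=np.where((Z[v]>176)&(Z[v]<190))[0]
    u=u[(u>200)&(u<310)]
    if len(u): print(v,u.min(),u.max(),W[v,u].mean(0).round(1))
E
```

```text
[ 505.4697711  -332.79628974  240.73180502] [ 1.79993568e+02  2.18980868e-02 -8.53694086e+01] [ 1.55 -0.39  0.4   0.06  0.02  0.24]
128 249 261 [ 570.2 -332.4  182. ]
140 249 261 [ 561.2 -333.2  181.8]
152 249 261 [ 552.2 -333.9  182.2]
164 249 261 [ 542.9 -334.7  182.2]
176 249 261 [ 533.3 -335.5  181.9]
188 249 261 [ 523.5 -336.4  181.8]
200 249 260 [ 513.5 -336.8  181.7]
212 249 260 [ 503.4 -337.6  182. ]
224 249 260 [ 493.  -338.5  182.1]
236 249 260 [ 482.3 -339.4  182. ]
248 249 260 [ 471.4 -340.4  181.9]
260 250 260 [ 460.3 -341.7  182.1]
272 250 260 [ 448.8 -342.7  182. ]
```

View pics/w2.png

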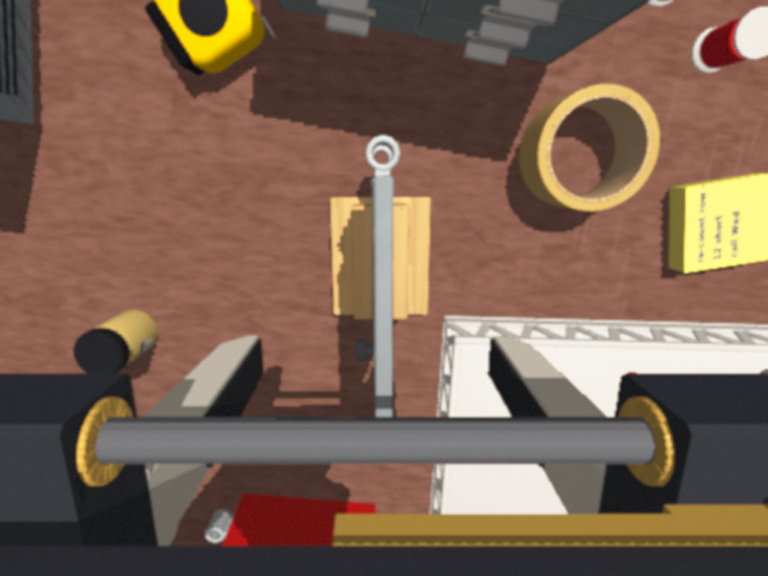

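```bash
python3 - <<'E'
from h import *
import pickle
d,st=pickle.load(open('d2.pkl','rb'))
K=np.array(d['camera_matrix']); Rm,p=cam(d,st)
def atz(u,v,z):
    r=Rm@np.array([(u-K[0,2])/K[0,0],(v-K[1,2])/K[1,1],1]); return p+r*(z-p[2])/r[2]
W=cloud(d,st); Z=W[...,2]
m=np.zeros_like(m) if 0 else np.zeros(Z.shape,bool); m[85:116,240:270]=1
m&=(Z>150)&(Z<162); vv,uu=np.where(m); print('knuckle px',uu.min(),uu.max(),vv.min(),vv.max(),W[m].mean(0))
k=atz(254.7,101.3,157); print('knuckle',k)
a=np.radians(180+4.85); dx=np.array([np.cos(a),np.sin(a)])
v=np.where(np.abs(Z[:,255]-182)<3)[0].min(); e=atz(255,v-.5,182); print('plate end',v,e, 'grip from knuckle',k[:2]+86*dx,'from end',e[:2]+74*dx)
save('w2c',d['image'],(215,75,295,145),8)
go([505,-337.3,240],-90+4.85)
E
```

```text
knuckle px 243 265 90 115 [ 589.25484511 -330.87398591  156.7527644 ]
knuckle [ 590.42724068 -330.8589769   157.        ]
plate end 118 [ 577.8073547  -331.75249414  182.        ] grip from knuckle [ 504.73516737 -338.13005462] from end [ 504.07231488 -338.00900288]
t 3.3 pos [ 505.77 -332.23  240.79] ori [ 1.800e+02  2.000e-02 -8.531e+01] F [-0.5  0.5 -0.4] op 93.2
 -> xyz [4.99 1.18 0.79]  rv [ 0.0001  0.0003 -0.0028]
```

View pics/w2c.png

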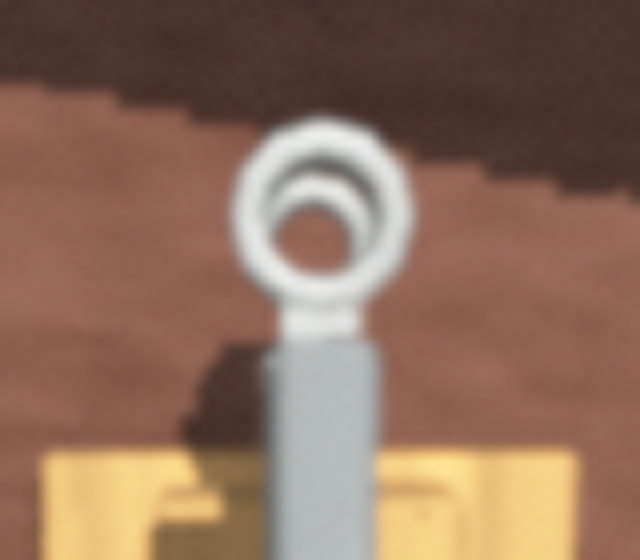

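Emit:
{"api": "move_arm", "payload": {
  "commands": [
    {"jaw": 0, "x": 5.6, "y": 1.7, "z": 10, "ax": 0, "ay": 0, "az": -0.003},
    {"jaw": 0, "x": 5.6, "y": 1.7, "z": 25, "ax": 0, "ay": 0, "az": -0.003},
    {"jaw": 0, "x": 5.6, "y": 1.7, "z": 35, "ax": 0, "ay": 0, "az": -0.003},
    {"jaw": 0, "x": 5.6, "y": 1.7, "z": 40, "ax": 0, "ay": 0, "az": -0.003},
    {"jaw": 0, "x": 5.6, "y": 1.7, "z": 40, "ax": 0, "ay": 0, "az": -0.003},
    {"jaw": 0, "x": 5.6, "y": 1.7, "z": 40, "ax": 0, "ay": 0, "az": -0.003}
  ]
}}

```text
t: 3.8
tool_pos: [505.0, -338.6, 200.7]
orientation: [180.0, 0.0, -85.1]
contact_force: [0.3, 0.1, 0.5]
opening: 93.2
```

```bash
python3 -c "
from h import *
go([504.6,-338,148],-85.15)"
```

```text
t 3.8 pos [ 504.98 -338.58  200.66] ori [ 1.7999e+02  1.0000e-02 -8.5120e+01] F [0.3 0.1 0.5] op 93.2
 -> xyz [-0.6   0.32 52.66]  rv [0.0001 0.0001 0.0006]
```

Emit:
{"api": "move_arm", "payload": {
  "commands": [
    {"jaw": 0, "x": -0.6, "y": 0.3, "z": 15, "ax": 0, "ay": 0, "az": 0},
    {"jaw": 0, "x": -0.6, "y": 0.3, "z": 30, "ax": 0, "ay": 0, "az": 0},
    {"jaw": 0, "x": -0.6, "y": 0.3, "z": 44, "ax": 0, "ay": 0, "az": 0},
    {"jaw": 0.3, "x": -0.6, "y": 0.3, "z": 52.5, "ax": 0, "ay": 0, "az": 0},
    {"jaw": 0.6, "x": -0.6, "y": 0.3, "z": 52.5, "ax": 0, "ay": 0, "az": 0},
    {"jaw": 0.75, "x": -0.6, "y": 0.3, "z": 52.5, "ax": 0, "ay": 0, "az": 0},
    {"jaw": 0.8, "x": -0.6, "y": 0.3, "z": 52.5, "ax": 0, "ay": 0, "az": 0},
    {"jaw": 0.8, "x": -0.6, "y": 0.3, "z": 52.5, "ax": 0, "ay": 0, "az": 0},
    {"jaw": 0.8, "x": -0.6, "y": 0.3, "z": 52.5, "ax": 0, "ay": 0, "az": 0},
    {"jaw": 0.8, "x": -0.6, "y": 0.3, "z": 52.5, "ax": 0, "ay": 0, "az": 0}
  ],
  "squeeze": 20
}}

```text
t: 4.63
tool_pos: [504.7, -338.4, 148.7]
orientation: [-180.0, -0.0, -85.1]
contact_force: [0.3, -0.6, 0.0]
opening: 50.7
```

```bash
python3 - <<'E'
from h import *
st=ctrl.observe(); d=get_image('wrist'); save('w3',d['image'],s=1.5)
print(st['t'],st['tool_pos'],st['orientation'],st['contact_force'],st['opening'])
E
```

```text
4.6333 [ 504.66808952 -338.37491378  148.66558852] [-1.79966219e+02 -3.11071372e-02 -8.51434095e+01] [ 0.30509639 -0.61914709  0.03149435] 50.67852637152141
```

View pics/w3.png

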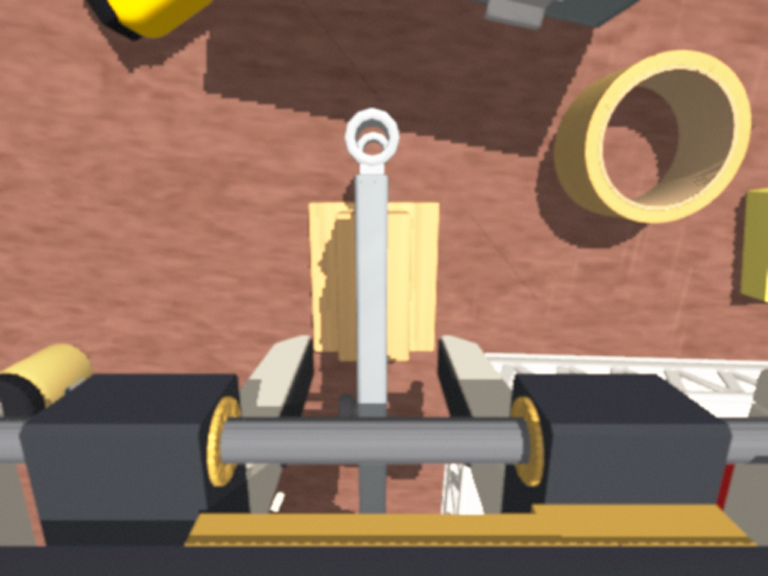

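Fingers straddle the plate, but it sits about 1.5 mm to the left of the finger centre (plate at 371, fingers 310/443). I'll shift, then close.

Emit:
{"api": "move_arm", "payload": {
  "commands": [
    {"jaw": 0.8, "x": -1.3, "y": 0, "z": 0, "ax": 0, "ay": 0, "az": 0},
    {"jaw": 0.9, "x": -1.3, "y": 0, "z": 0, "ax": 0, "ay": 0, "az": 0},
    {"jaw": 1, "x": -1.3, "y": 0, "z": 0, "ax": 0, "ay": 0, "az": 0},
    {"jaw": 1, "x": -1.3, "y": 0, "z": 0, "ax": 0, "ay": 0, "az": 0},
    {"jaw": 1, "x": -1.3, "y": 0, "z": 0, "ax": 0, "ay": 0, "az": 0},
    {"jaw": 1, "x": -1.3, "y": 0, "z": 0, "ax": 0, "ay": 0, "az": 0},
    {"jaw": 1, "x": -1.3, "y": 0, "z": 0, "ax": 0, "ay": 0, "az": 0},
    {"jaw": 1, "x": -1.3, "y": 0, "z": 0, "ax": 0, "ay": 0, "az": 0},
    {"jaw": 1, "x": -1.3, "y": 0, "z": 0, "ax": 0, "ay": 0, "az": 0}
  ],
  "squeeze": 20
}}

```text
t: 5.43
tool_pos: [504.4, -337.0, 148.1]
orientation: [-180.0, -0.0, -85.1]
contact_force: [0.1, -1.2, 0.8]
opening: 9.8
```

Emit:
{"api": "move_arm", "payload": {
  "commands": [
    {"jaw": 1, "x": 0, "y": 0, "z": 0, "ax": 0, "ay": 0, "az": 0},
    {"jaw": 1, "x": 0, "y": 0, "z": 0, "ax": 0, "ay": 0, "az": 0},
    {"jaw": 1, "x": 0, "y": 0, "z": 0, "ax": 0, "ay": 0, "az": 0}
  ],
  "squeeze": 45
}}

```text
t: 5.68
tool_pos: [504.4, -337.0, 148.1]
orientation: [-180.0, -0.0, -85.1]
contact_force: [0.1, -1.4, 0.0]
opening: 10.0
```

Emit:
{"api": "move_arm", "payload": {
  "commands": [
    {"jaw": 1, "x": 0, "y": 0, "z": -4, "ax": 0, "ay": 0, "az": 0},
    {"jaw": 1, "x": 0, "y": 0, "z": -10, "ax": 0, "ay": 0, "az": 0},
    {"jaw": 1, "x": 0, "y": 0, "z": -18, "ax": 0, "ay": 0, "az": 0},
    {"jaw": 1, "x": 0, "y": 0, "z": -28, "ax": 0, "ay": 0, "az": 0},
    {"jaw": 1, "x": 0, "y": 0, "z": -40, "ax": 0, "ay": 0, "az": 0},
    {"jaw": 1, "x": 0, "y": 0, "z": -54, "ax": 0, "ay": 0, "az": 0},
    {"jaw": 1, "x": 0, "y": 0, "z": -66, "ax": 0, "ay": 0, "az": 0},
    {"jaw": 1, "x": 0, "y": 0, "z": -72, "ax": 0, "ay": 0, "az": 0},
    {"jaw": 1, "x": 0, "y": 0, "z": -72, "ax": 0, "ay": 0, "az": 0}
  ]
}}

```text
t: 6.43
tool_pos: [505.0, -337.3, 222.2]
orientation: [-179.9, -0.1, -85.1]
contact_force: [0.0, -0.4, -4.0]
opening: 9.8
```

```bash
python3 - <<'E'
from h import *
st=ctrl.observe(); d=get_image('wrist'); save('w4',d['image'],s=1.5)
import pickle; pickle.dump((d,st),open('d4.pkl','wb'))
print(st['t'],st['tool_pos'],st['orientation'],st['contact_force'],st['opening'])
E
```

```text
6.4333 [ 504.95857507 -337.32496582  222.17138789] [-1.79872328e+02 -1.14659611e-01 -8.51421823e+01] [ 0.02891473 -0.42528315 -4.03113093] 9.783444119366496
```

View pics/w4.png

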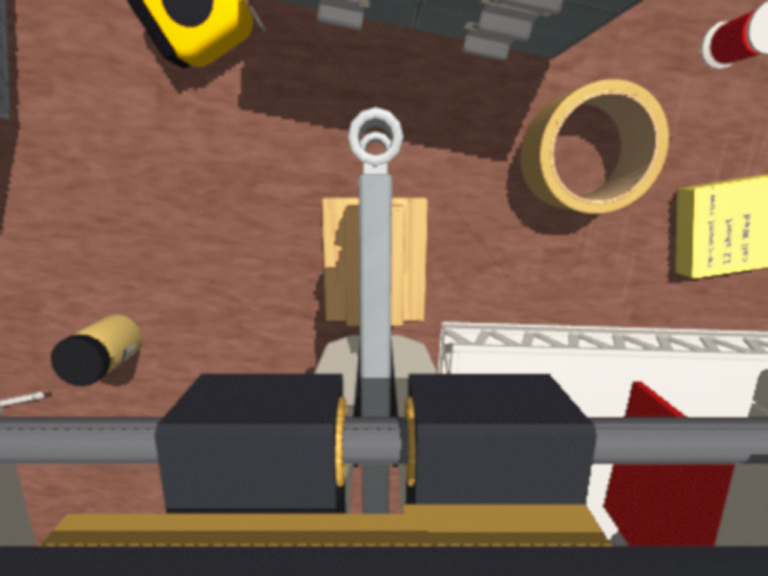

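```bash
cat >> h.py <<'E'
def camp(d,st,u,v,z):
    K=np.array(d['camera_matrix']); Rm,p=cam(d,st)
    r=Rm@np.array([(u-K[0,2])/K[0,0],(v-K[1,2])/K[1,1],1]); return p+r*(z-p[2])/r[2]
E
python3 - <<'E'
from h import *
import pickle
d,st=pickle.load(open('d4.pkl','rb'))
save('w4c',d['image'],(220,65,280,125),10)
tz=st['tool_pos'][2]
W=cloud(d,st); Z=W[...,2]
m=np.zeros(Z.shape,bool); m[60:115,225:275]=1
m&=(np.abs(Z-(tz+9))<3); vv,uu=np.where(m); print('px',uu.min(),uu.max(),vv.min(),vv.max(),'z-tcp',np.median(Z[m])-tz)
lt=Z[130:220,245:256]; print('leaf top - tcp',np.median(lt)-tz)
q=camp(d,st,250.7,91,tz+9); print('knuckle world',q)
Rt=rot(st['orientation']); kt=Rt.T@(q-np.array(st['tool_pos'])); print('knuckle in tool',kt)
for yaw in(-95,-100):
    Rg=R.from_euler('xyz',[180,0,yaw],degrees=True).as_matrix()
    o=(Rg@kt); t=np.array([593.3-o[0],168-o[1],225]); print(yaw,t); go(t,yaw)
E
```

```text
px 232 267 72 114 z-tcp 8.885515465140543
leaf top - tcp nan
knuckle world [ 590.61310747 -331.43895669  231.17138789]
knuckle in tool [  1.40665628 -85.8651361   -8.80589259]
-95 [507.88420484 176.88494324 225.        ]
t 6.48 pos [ 504.58 -337.07  220.88] ori [-1.7994e+02 -5.0000e-02 -8.5140e+01] F [-0.6 -0.2 -3. ] op 9.5
 -> xyz [-511.83  -46.82   -4.52]  rv [-0.0011 -0.0008  0.1721]
-100 [508.98361156 184.29561042 225.        ]
t 6.48 pos [ 504.58 -337.07  220.88] ori [-1.7994e+02 -5.0000e-02 -8.5140e+01] F [-0.6 -0.2 -3. ] op 9.5
 -> xyz [-519.12  -48.54   -4.53]  rv [-0.0011 -0.0007  0.2593]
```

View pics/w4c.png

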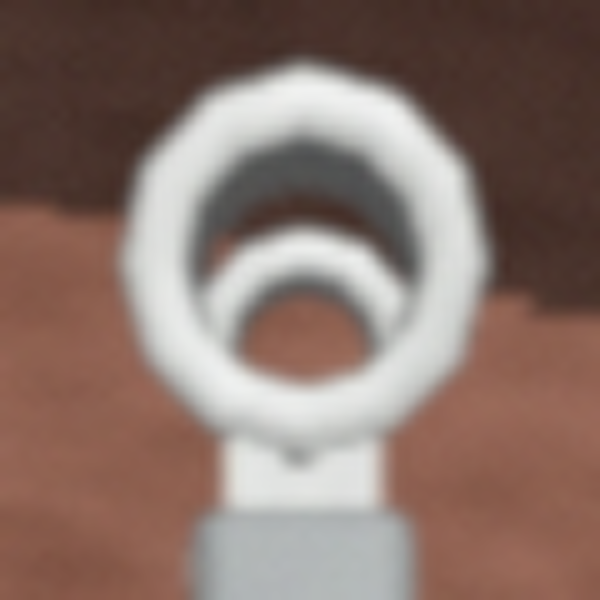

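Emit:
{"api": "move_arm", "payload": {
  "commands": [
    {"jaw": 1, "x": -10, "y": 12, "z": -2, "ax": 0, "ay": 0, "az": 0},
    {"jaw": 1, "x": -28, "y": 28, "z": -4, "ax": 0, "ay": 0, "az": 0.01},
    {"jaw": 1, "x": -55, "y": 42, "z": -4, "ax": 0, "ay": 0, "az": 0.02},
    {"jaw": 1, "x": -86, "y": 46, "z": -4, "ax": 0, "ay": 0, "az": 0.03},
    {"jaw": 1, "x": -118, "y": 46, "z": -4, "ax": 0, "ay": 0, "az": 0.045},
    {"jaw": 1, "x": -150, "y": 43, "z": -4, "ax": 0, "ay": 0, "az": 0.06},
    {"jaw": 1, "x": -182, "y": 40, "z": -4, "ax": 0, "ay": 0, "az": 0.08},
    {"jaw": 1, "x": -214, "y": 37, "z": -4, "ax": 0, "ay": 0, "az": 0.1},
    {"jaw": 1, "x": -246, "y": 35, "z": -4, "ax": 0, "ay": 0, "az": 0.115},
    {"jaw": 1, "x": -270, "y": 33, "z": -4, "ax": 0, "ay": 0, "az": 0.13}
  ]
}}

```text
t: 7.32
tool_pos: [447.8, -68.5, 223.5]
orientation: [179.9, 0.0, -92.6]
contact_force: [0.0, -0.4, -3.5]
opening: 9.9
```

```bash
python3 -c "
from h import *
go([449,190,225],-100)"
```

```text
t 7.32 pos [447.81 -68.5  223.55] ori [ 1.7993e+02  3.0000e-02 -9.2610e+01] F [ 0.  -0.4 -3.5] op 9.9
 -> xyz [-258.29   10.58   -1.28]  rv [0.0013 0.0005 0.129 ]
```

Emit:
{"api": "move_arm", "payload": {
  "commands": [
    {"jaw": 1, "x": -30, "y": 1, "z": -1, "ax": 0, "ay": 0, "az": 0.015},
    {"jaw": 1, "x": -62, "y": 2, "z": -1, "ax": 0, "ay": 0, "az": 0.03},
    {"jaw": 1, "x": -95, "y": 3, "z": -1, "ax": 0, "ay": 0, "az": 0.045},
    {"jaw": 1, "x": -128, "y": 4, "z": -1, "ax": 0, "ay": 0, "az": 0.06},
    {"jaw": 1, "x": -160, "y": 5, "z": -1, "ax": 0, "ay": 0, "az": 0.075},
    {"jaw": 1, "x": -190, "y": 7, "z": -1, "ax": 0, "ay": 0, "az": 0.09},
    {"jaw": 1, "x": -216, "y": 8, "z": -1, "ax": 0, "ay": 0, "az": 0.105},
    {"jaw": 1, "x": -238, "y": 9, "z": -1, "ax": 0, "ay": 0, "az": 0.12},
    {"jaw": 1, "x": -254, "y": 10, "z": -1, "ax": 0, "ay": 0, "az": 0.129},
    {"jaw": 1, "x": -257, "y": 10, "z": -1, "ax": 0, "ay": 0, "az": 0.129}
  ]
}}

```text
t: 8.15
tool_pos: [449.7, 188.5, 224.5]
orientation: [179.9, 0.0, -99.9]
contact_force: [0.0, -0.8, -3.4]
opening: 9.8
```

```bash
python3 - <<'E'
from h import *
st=ctrl.observe(); d=get_image('wrist'); save('w5',d['image'],s=1.5)
go([509,184.3,225],-100)
E
```

```text
t 8.2 pos [449.8  187.66 224.46] ori [ 1.7994e+02 -2.0000e-02 -9.9860e+01] F [ 0.1  0.2 -3.5] op 10.0
 -> xyz [ -6.83 -58.9   -0.6 ]  rv [ 0.0011 -0.0004  0.0024]
```

View pics/w5.png

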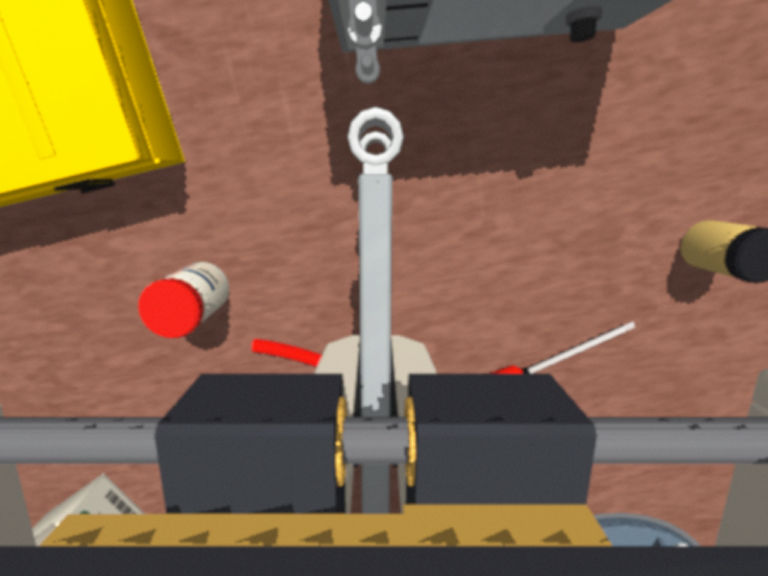

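The pin top is visible at (363,12), ahead of the held knuckle at (376,136), and jar_left is at (170,305), clear of the door. I'll move halfway forward and re-measure once settled.

Emit:
{"api": "move_arm", "payload": {
  "commands": [
    {"jaw": 1, "x": -3, "y": -12, "z": 0, "ax": 0, "ay": 0, "az": 0.002},
    {"jaw": 1, "x": -5, "y": -24, "z": 0, "ax": 0, "ay": 0, "az": 0.002},
    {"jaw": 1, "x": -6, "y": -34, "z": 0, "ax": 0, "ay": 0, "az": 0.002},
    {"jaw": 1, "x": -6, "y": -36, "z": 0, "ax": 0, "ay": 0, "az": 0.002},
    {"jaw": 1, "x": -6, "y": -36, "z": 0, "ax": 0, "ay": 0, "az": 0.002},
    {"jaw": 1, "x": -6, "y": -36, "z": 0, "ax": 0, "ay": 0, "az": 0.002},
    {"jaw": 1, "x": -6, "y": -36, "z": 0, "ax": 0, "ay": 0, "az": 0.002}
  ]
}}

```text
t: 8.78
tool_pos: [486.3, 185.9, 225.0]
orientation: [180.0, -0.0, -100.1]
contact_force: [0.7, -0.4, -2.7]
opening: 9.5
```

```bash
python3 - <<'E'
from h import *
st=ctrl.observe(); d=get_image('wrist'); save('w6c',d['image'],(205,20,295,120),7)
import pickle; pickle.dump((d,st),open('d6.pkl','wb'))
print(st['tool_pos'],st['orientation'],st['joint_vel'].round(2))
E
```

```text
[486.2635679  185.91147629 225.03649721] [ 1.79972650e+02 -1.04163700e-02 -1.00105416e+02] [ 0.27 -0.09 -0.07  0.03 -0.01  0.05]
```

View pics/w6c.png

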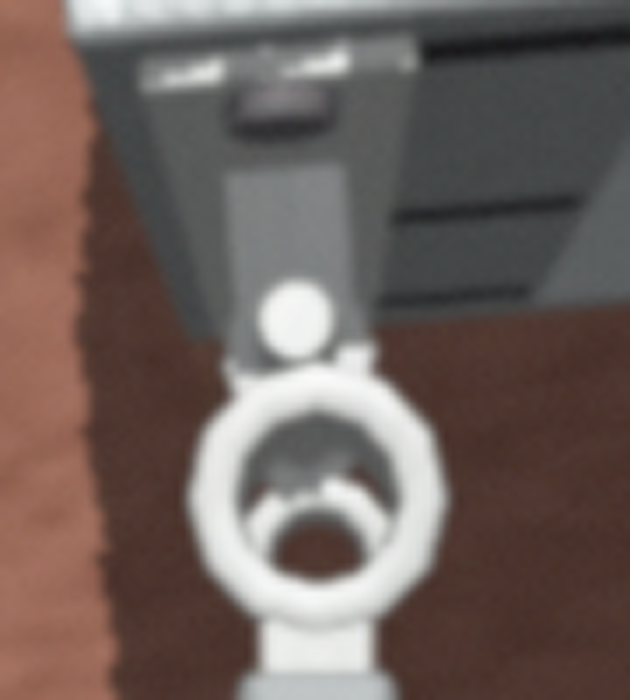

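```bash
python3 - <<'E'
from h import *
import pickle
d,st=pickle.load(open('d6.pkl','rb'))
W=cloud(d,st)
print('pin z',W[64:68,246:250,2].round(1), 'knuckle ring z', W[75:78,246:254,2].round(1)[0])
p=camp(d,st,247.3,65.7,167); k=camp(d,st,250.4,90.9,st['tool_pos'][2]+9)
Rt=rot(st['orientation']); print('pin',p,'kn',k,'shift tool',Rt.T@(p-k))
Ri=Rt.T
print(R.from_matrix(Ri@rot([180,0,-100])).as_rotvec().round(4))
E
```

```text
pin z [[167.2 167.6 166.6 166.9]
 [167.2 167.2 166.2 167.7]
 [166.2 168.3 165.8 166.1]
 [167.5 167.5 166.3 167.8]] knuckle ring z [233.8 235.  233.5 233.5 233.1 234.2 234.2 234.2]
pin [592.95918953 168.03145251 167.        ] kn [570.8873809  169.87176576 234.03649721] shift tool [ -2.07313846 -22.08429775  67.02558718]
[ 0.0005 -0.0002 -0.0018]
```

Emit:
{"api": "move_arm", "payload": {
  "commands": [
    {"jaw": 1, "x": -1, "y": -10, "z": 0, "ax": 0, "ay": 0, "az": 0},
    {"jaw": 1, "x": -2.1, "y": -20, "z": 0, "ax": 0, "ay": 0, "az": 0},
    {"jaw": 1, "x": -2.1, "y": -22.1, "z": 2, "ax": 0, "ay": 0, "az": 0},
    {"jaw": 1, "x": -2.1, "y": -22.1, "z": 10, "ax": 0, "ay": 0, "az": 0},
    {"jaw": 1, "x": -2.1, "y": -22.1, "z": 18, "ax": 0, "ay": 0, "az": 0},
    {"jaw": 1, "x": -2.1, "y": -22.1, "z": 26, "ax": 0, "ay": 0, "az": 0},
    {"jaw": 1, "x": -2.1, "y": -22.1, "z": 32, "ax": 0, "ay": 0, "az": 0},
    {"jaw": 1, "x": -2.1, "y": -22.1, "z": 35, "ax": 0, "ay": 0, "az": 0},
    {"jaw": 1, "x": -2.1, "y": -22.1, "z": 35, "ax": 0, "ay": 0, "az": 0},
    {"jaw": 1, "x": -2.1, "y": -22.1, "z": 35, "ax": 0, "ay": 0, "az": 0}
  ]
}}

```text
t: 9.67
tool_pos: [508.9, 184.4, 190.2]
orientation: [-180.0, 0.0, -100.1]
contact_force: [-0.3, 1.0, -3.4]
opening: 9.8
```

Emit:
{"api": "move_arm", "payload": {
  "commands": [
    {"jaw": 1, "x": 0, "y": 0, "z": 0, "ax": 0, "ay": 0, "az": 0},
    {"jaw": 1, "x": 0, "y": 0, "z": 0, "ax": 0, "ay": 0, "az": 0}
  ]
}}

```text
t: 9.83
tool_pos: [509.0, 184.4, 190.4]
orientation: [-180.0, 0.0, -100.1]
contact_force: [1.0, -0.1, -3.5]
opening: 9.9
```

```bash
python3 - <<'E'
from h import *
st=ctrl.observe(); d=get_image('wrist'); save('w7c',d['image'],(210,50,290,120),9)
import pickle; pickle.dump((d,st),open('d7.pkl','wb'))
print(st['tool_pos'],st['orientation'],st['contact_force'],st['joint_vel'].round(2))
s=get_image('side'); save('s7c',s['image'],(120,130,270,260),5)
E
```

```text
[509.01776628 184.40592461 190.41045596] [-1.79973000e+02  1.40550450e-02 -1.00094921e+02] [ 0.96738936 -0.08940761 -3.50646455] [0.   0.12 0.09 0.02 0.08 0.01]
```

View pics/w7c.png

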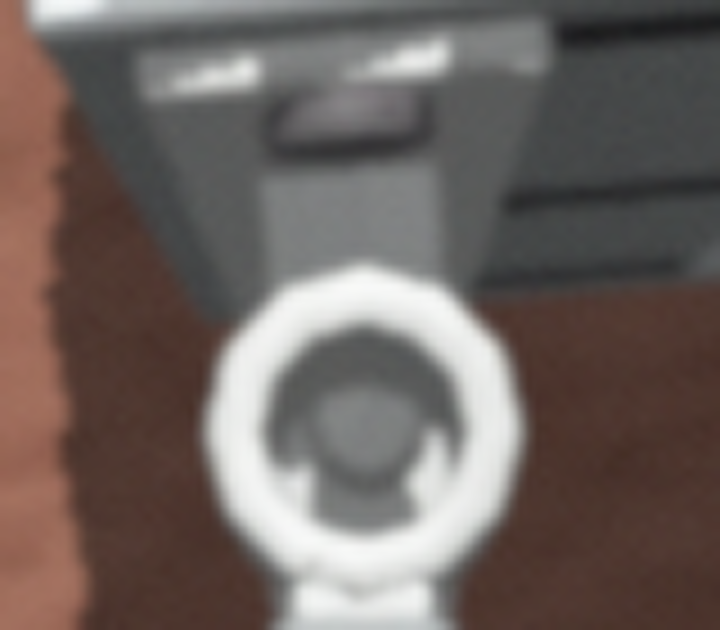

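View pics/s7c.png

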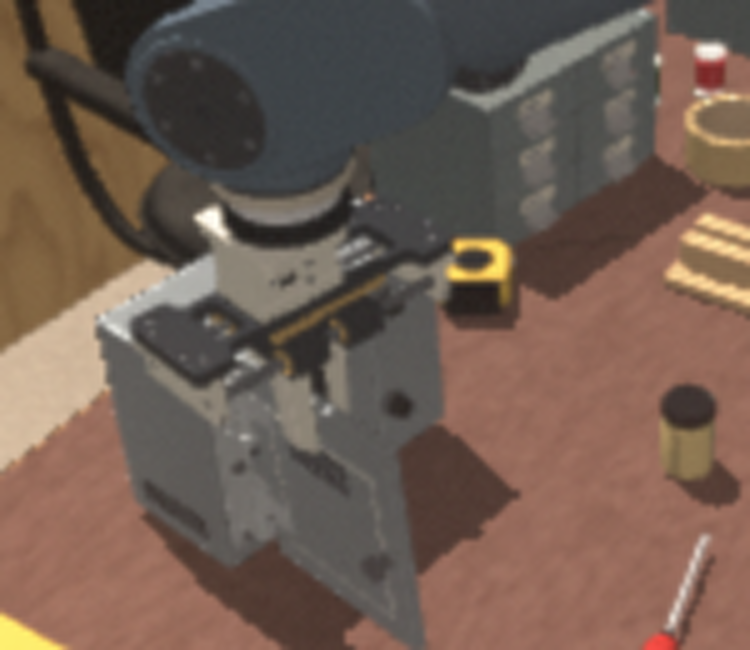

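```bash
python3 - <<'E'
from h import *
import pickle
d,st=pickle.load(open('d7.pkl','rb'))
W=cloud(d,st)
print('pin z',W[96:100,248:253,2].round(1)[0], 'ring z', np.nanmedian(W[81:84,248:253,2]), np.nanmedian(W[92:100,235:238,2]))
tz=st['tool_pos'][2]; Rt=rot(st['orientation'])
p=camp(d,st,250.8,97.8,167); k=camp(d,st,250.5,97.2,tz+9)
print('pin',p,'kn',k,'shift tool',Rt.T@(p-k))
E
```

```text
pin z [166.9 167.9 167.6 168.2 168.4] ring z 193.59525695243545 193.61747031463196
pin [592.03392374 168.35576755 167.        ] kn [590.61710194 168.86540189 199.41045596] shift tool [ 0.26135529 -1.46894285 32.41108864]
```

```bash
python3 - <<'E'
from h import *
import pickle
for f in('d4.pkl','d6.pkl','d7.pkl'):
    d,st=pickle.load(open(f,'rb'))
    W=cloud(d,st); tz=st['tool_pos'][2]
    print(f,'plate top', [ (v,round(float(np.nanmedian(W[v,246:255,2])-tz),1)) for v in range(118,250,10)])
    print(' ring', [ (v,round(float(np.nanmedian(W[v,247:254,2])-tz),1)) for v in range(70,118,2)])
d,st=pickle.load(open('d7.pkl','rb')); save('w7',d['image'],s=1.5)
E
```

```text
d4.pkl plate top [(118, 34.4), (128, 34.3), (138, 34.1), (148, 33.9), (158, 34.2), (168, 33.9), (178, 34.1), (188, 34.3), (198, 34.0), (208, 33.9), (218, 33.6), (228, 34.0), (238, 33.8), (248, 33.7)]
 ring [(70, -221.9), (72, 7.8), (74, 9.2), (76, 9.0), (78, 9.2), (80, 5.5), (82, -4.7), (84, -14.6), (86, -222.3), (88, -222.1), (90, -80.5), (92, -80.8), (94, -94.8), (96, -222.0), (98, -222.9), (100, -222.6), (102, -222.3), (104, 9.0), (106, 9.5), (108, 9.0), (110, 8.4), (112, 8.1), (114, 8.4), (116, 33.1)]
d6.pkl plate top [(118, 34.0), (128, 34.3), (138, 34.5), (148, 33.9), (158, 34.4), (168, 34.1), (178, 33.6), (188, 33.8), (198, 34.2), (208, 33.7), (218, 33.9), (228, 34.2), (238, 34.1), (248, 34.1)]
 ring [(70, -58.9), (72, 7.6), (74, 8.8), (76, 9.2), (78, 8.6), (80, 4.7), (82, -4.5), (84, -15.0), (86, -169.2), (88, -169.0), (90, -80.7), (92, -81.4), (94, -95.1), (96, -225.1), (98, -225.1), (100, -225.1), (102, -225.6), (104, 8.7), (106, 9.0), (108, 9.1), (110, 7.9), (112, 8.0), (114, 7.6), (116, 33.2)]
d7.pkl plate top [(118, 3.4), (128, 29.3), (138, 30.0), (148, 30.0), (158, 30.3), (168, 30.6), (178, 31.1), (188, 31.0), (198, 31.6), (208, 31.6), (218, 32.5), (228, 32.9), (238, 33.2), (248, 33.3)]
 ring [(70, -45.3), (72, -45.7), (74, -45.3), (76, -45.4), (78, -45.1), (80, 1.8), (82, 3.3), (84, 2.9), (86, 2.9), (88, -2.0), (90, -9.0), (92, -15.5), (94, -23.4), (96, -22.5), (98, -23.3), (100, -23.3), (102, -24.2), (104, -35.6), (106, -45.5), (108, -45.3), (110, 3.3), (112, 3.9), (114, 4.3), (116, 3.4)]
```

View pics/w7.png

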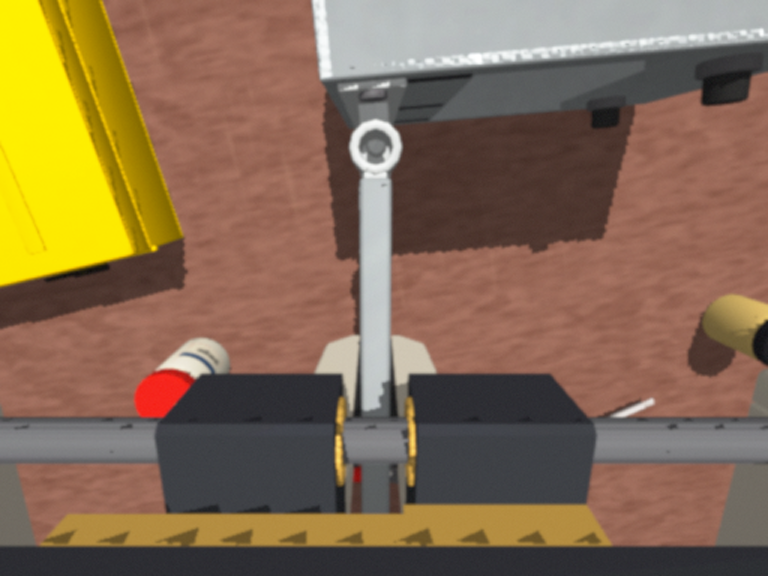

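```bash
python3 - <<'E'
from h import *
import pickle
for f in('d4.pkl','d6.pkl','d7.pkl'):
    d,st=pickle.load(open(f,'rb'))
    W=cloud(d,st); Rt=rot(st['orientation'])
    P=(W[122:250,246:255].reshape(-1,3)-np.array(st['tool_pos']))@Rt
    P=P[np.isfinite(P[:,0])]; P=P[np.abs(P[:,2]+32)<6]
    k=np.polyfit(P[:,1],P[:,2],1); r=P[:,2]-np.polyval(k,P[:,1]); g=np.abs(r)<1.5; k=np.polyfit(P[g,1],P[g,2],1)
    print(f,k,np.degrees(np.arctan(k[0])),P[:,1].min(),P[:,1].max(), 'z at y0',k[1])
    # x lean: left/right of plate top and roll
    Q=W[122:250,246:255].reshape(-1,3)
E
python3 -c "
from h import *
s=ctrl.observe(); print(s['t'],s['contact_force'],s['ft_torque'],s['opening'])"
```

```text
d4.pkl [-1.96645870e-03 -3.40739668e+01] -0.11266963863346828 -71.02268099884886 -9.108500687753544 z at y0 -34.073966849625556
d6.pkl [ 2.42427145e-03 -3.39719761e+01] 0.1389002504698339 -71.25602606905042 -9.661537086748561 z at y0 -33.97197612824332
d7.pkl [ -0.06779064 -34.11412691] -3.8781838162083115 -71.17346189715607 -9.207534100128784 z at y0 -34.1141269116997
9.9333 [ 0.22150327 -0.1259125  -3.34487177] [ 0.07471801 -0.03006895  0.05588518] 9.640631625307927
```

The door pitched 3.9° in the grip (knuckle end down), most likely from the quick forward jerk. I'll rise a little, tilt the tool to bring the door upright, grip harder and move more gently.

Emit:
{"api": "move_arm", "payload": {
  "commands": [
    {"jaw": 1, "x": 0, "y": 0, "z": -2, "ax": 0, "ay": 0, "az": 0},
    {"jaw": 1, "x": 0, "y": 0, "z": -5, "ax": 0.01, "ay": 0, "az": 0},
    {"jaw": 1, "x": 0, "y": 0, "z": -6, "ax": 0.02, "ay": 0, "az": 0},
    {"jaw": 1, "x": 0, "y": 0, "z": -6, "ax": 0.032, "ay": 0, "az": 0},
    {"jaw": 1, "x": 0, "y": 0, "z": -6, "ax": 0.044, "ay": 0, "az": 0},
    {"jaw": 1, "x": 0, "y": 0, "z": -6, "ax": 0.055, "ay": 0, "az": 0},
    {"jaw": 1, "x": 0, "y": 0, "z": -6, "ax": 0.064, "ay": 0, "az": 0},
    {"jaw": 1, "x": 0, "y": 0, "z": -6, "ax": 0.068, "ay": 0, "az": 0},
    {"jaw": 1, "x": 0, "y": 0, "z": -6, "ax": 0.068, "ay": 0, "az": 0},
    {"jaw": 1, "x": 0, "y": 0, "z": -6, "ax": 0.068, "ay": 0, "az": 0}
  ],
  "squeeze": 60
}}

```text
t: 10.77
tool_pos: [508.9, 184.4, 196.1]
orientation: [-176.1, -0.0, -100.1]
contact_force: [-0.6, 0.2, -3.8]
opening: 10.0
```

```bash
cat > look.py <<'E'
from h import *
import pickle,sys
n=sys.argv[1]
st=ctrl.observe(); d=get_image('wrist'); save(n+'c',d['image'],(210,50,290,120),9)
pickle.dump((d,st),open(n+'.pkl','wb'))
print('t',st['t'],st['tool_pos'].round(2),st['orientation'].round(2),'F',st['contact_force'].round(2),'T',st['ft_torque'].round(3),st['opening'].round(1),st['joint_vel'].round(2))
W=cloud(d,st); Rt=rot(st['orientation'])
P=W[125:250,246:255].reshape(-1,3); P=P[np.isfinite(P[:,0])]
P0=np.array(st['tool_pos']); P=P-P0
P=P[np.abs(P[:,2]-32)<10]
y=-(P[:,:2]@(Rt[:2,1]))  # distance toward knuckle
k=np.polyfit(y,P[:,2],1); r=P[:,2]-np.polyval(k,y); g=np.abs(r)<1.5; k=np.polyfit(y[g],P[g,2],1)
print('plate top: slope deg (knuckle up +)',np.degrees(np.arctan(k[0])),'z at tcp',k[1]+P0[2],'z at knuckle axis: plate',P0[2]+np.polyval(k,86),'-> upper knuckle underside',P0[2]+np.polyval(k,86)-50)
E
python3 look.py w8
```

```text
Traceback (most recent call last):
  File "look.py", line 6, in <module>
    print('t',st['t'],st['tool_pos'].round(2),st['orientation'].round(2),'F',st['contact_force'].round(2),'T',st['ft_torque'].round(3),st['opening'].round(1),st['joint_vel'].round(2))
                                                                                                                                       ^^^^^^^^^^^^^^^^^^^
AttributeError: 'float' object has no attribute 'round'
```

View pics/w8c.png

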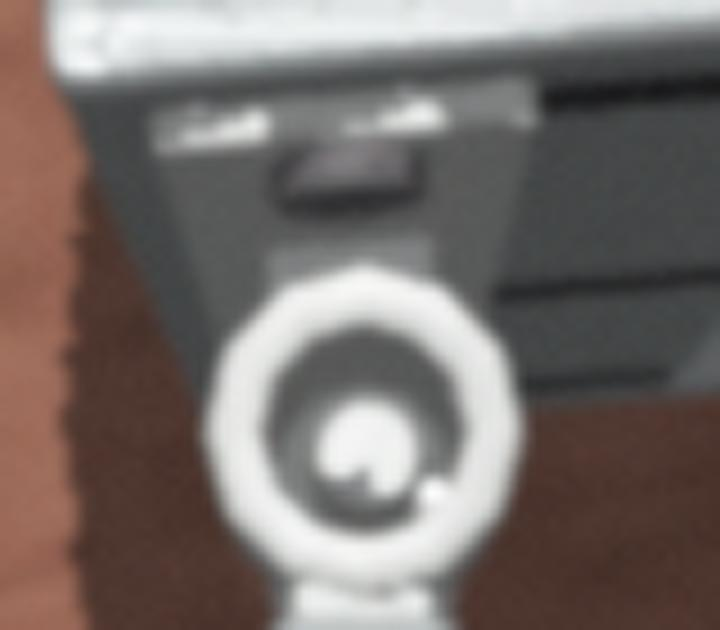

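```bash
sed -i "s/st\['opening'\].round(1)/round(st['opening'],1)/" look.py
python3 look.py w8
cat > rel.py <<'E'
from h import *
import pickle,sys
d,st=pickle.load(open(sys.argv[1]+'.pkl','rb'))
up,vp,uk,vk,zk=map(float,sys.argv[2:7])
p=camp(d,st,up,vp,167); k=camp(d,st,uk,vk,zk)
Rt=rot(st['orientation']); print('pin',p.round(2),'kn',k.round(2),'world d',(p-k).round(2),'tool',(Rt.T@(np.r_[(p-k)[:2],0])).round(2))
E
python3 rel.py w8 250.8 99.8 250.4 97.4 207
```

```text
t 10.8167 [508.9  184.37 196.11] [-176.11   -0.   -100.09] F [-0.14  0.54 -2.27] T [0.048 0.104 0.007] 9.5 [ 0.02  0.08 -0.16 -0.   -0.14 -0.04]
plate top: slope deg (knuckle up +) -0.014495141311084316 z at tcp 230.02121525528744 z at knuckle axis: plate 229.99945829186112 -> upper knuckle underside 179.99945829186112
pin [593.41 168.   167.  ] kn [590.08 168.94 207.  ] world d [  3.34  -0.94 -40.  ] tool [ 0.35 -3.44  0.23]
```

View pics/w8c.png

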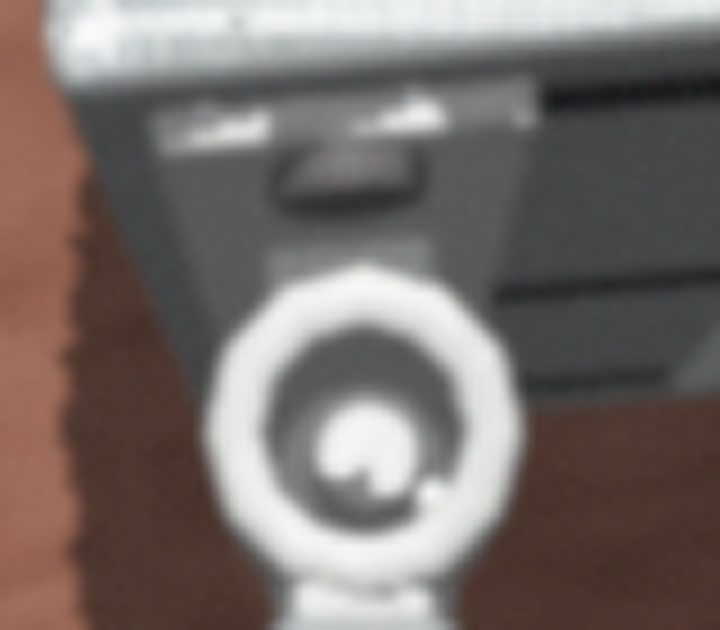

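```bash
python3 rel.py w8 250.8 99.8 250.4 97.4 205; python3 -c "
from h import *
s=ctrl.observe(); print(s['tool_pos'],s['contact_force'])
Rt=rot(s['orientation']); 
for w in ([0,0,-1],[1,0,0],[0,1,0]): print(w,(Rt.T@np.array(w,float)).round(3))"
```

```text
pin [593.41 168.   167.  ] kn [590.32 168.9  205.  ] world d [  3.09  -0.9  -38.  ] tool [ 0.34 -3.19  0.22]
[508.94361439 184.36825547 196.12931459] [-0.2643465   1.10705861 -2.54502398]
[0, 0, -1] [0.    0.068 0.998]
[1, 0, 0] [-0.175 -0.982  0.067]
[0, 1, 0] [-0.985  0.175 -0.012]
```

Emit:
{"api": "move_arm", "payload": {
  "commands": [
    {"jaw": 1, "x": 0.1, "y": -0.8, "z": 0, "ax": 0, "ay": 0, "az": 0},
    {"jaw": 1, "x": 0.2, "y": -1.8, "z": 0.1, "ax": 0, "ay": 0, "az": 0},
    {"jaw": 1, "x": 0.3, "y": -2.7, "z": 0.2, "ax": 0, "ay": 0, "az": 0},
    {"jaw": 1, "x": 0.3, "y": -3.2, "z": 0.2, "ax": 0, "ay": 0, "az": 0},
    {"jaw": 1, "x": 0.3, "y": -3.1, "z": 2.2, "ax": 0, "ay": 0, "az": 0},
    {"jaw": 1, "x": 0.3, "y": -2.9, "z": 4.7, "ax": 0, "ay": 0, "az": 0},
    {"jaw": 1, "x": 0.3, "y": -2.7, "z": 7.2, "ax": 0, "ay": 0, "az": 0},
    {"jaw": 1, "x": 0.3, "y": -2.6, "z": 9.2, "ax": 0, "ay": 0, "az": 0},
    {"jaw": 1, "x": 0.3, "y": -2.5, "z": 10.2, "ax": 0, "ay": 0, "az": 0},
    {"jaw": 1, "x": 0.3, "y": -2.5, "z": 10.2, "ax": 0, "ay": 0, "az": 0}
  ]
}}

```text
t: 11.7
tool_pos: [511.8, 183.5, 185.8]
orientation: [-176.1, -0.0, -100.1]
contact_force: [0.6, 0.2, -1.7]
opening: 9.8
```

```bash
python3 look.py w9
```

```text
t 11.7 [511.83 183.46 185.79] [-1.7613e+02 -1.0000e-02 -1.0010e+02] F [ 0.58  0.23 -1.71] T [ 0.112  0.096 -0.014] 9.8 [ 0.08 -0.28 -0.28  0.01  0.34 -0.03]
plate top: slope deg (knuckle up +) -0.10324656943242334 z at tcp 219.77871291399018 z at knuckle axis: plate 219.62374138454345 -> upper knuckle underside 169.62374138454345
```

View pics/w9c.png

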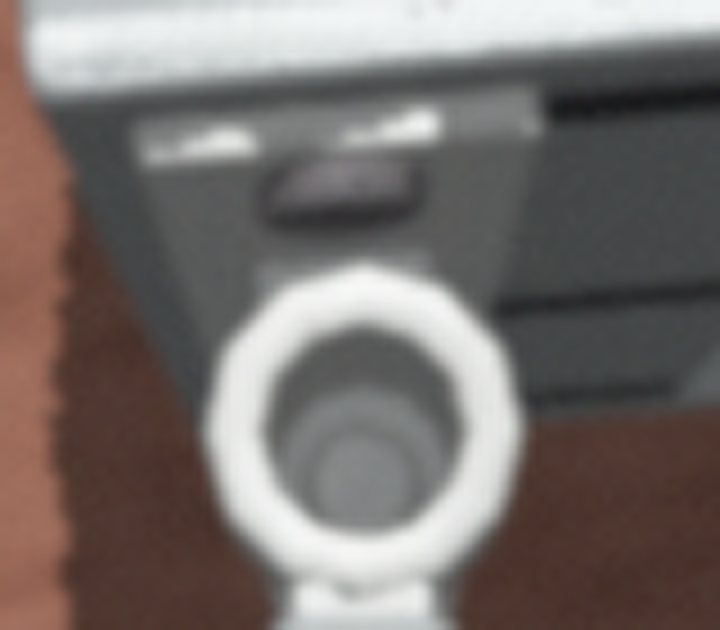

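```bash
python3 rel.py w9 250.2 102.6 250.4 97.4 194.6; python3 - <<'E'
from h import *
import pickle
for n in('w8','w9'):
    d,st=pickle.load(open(n+'.pkl','rb')); K=np.array(d['camera_matrix']); Rm,p=cam(d,st)
    zt={'w8':205,'w9':194.6}[n]
    k=camp(d,st,250.4,97.4,zt)
    for dz in (0,25):
        c=Rm.T@(k-[0,0,dz]-p); u=K@c/c[2]; print(n,dz,((u[:2]-[210,50])*9).round(0), 'r bore px',6/c[2]*K[0,0]*9)
save('w9cc',d['image'],(235,80,265,115),20)
E
```

```text
pin [593.57 168.   167.  ] kn [593.26 167.99 194.6 ] world d [ 3.10e-01  1.00e-02 -2.76e+01] tool [-0.06 -0.3   0.02]
w8 0 [364. 427.] r bore px 101.29880466916198
w8 25 [363. 474.] r bore px 87.44508350663519
w9 0 [364. 427.] r bore px 101.26815328802346
w9 25 [363. 474.] r bore px 87.42301982854109
```

View pics/w9cc.png

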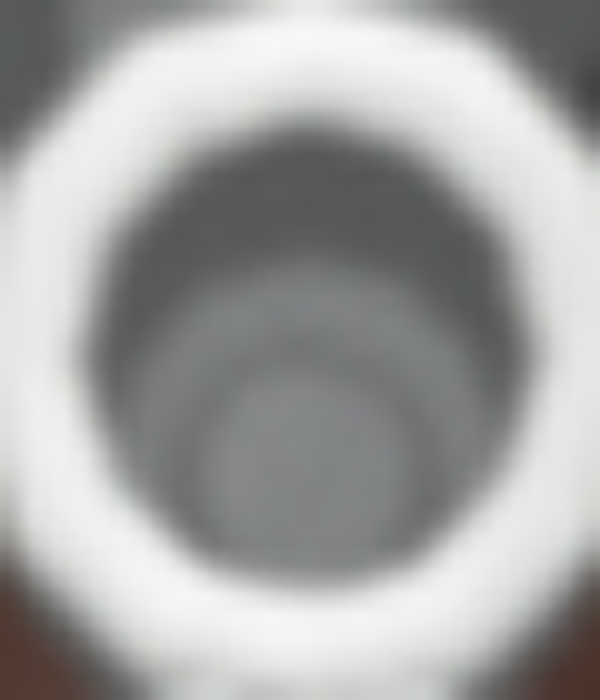

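Aligned to about 0.3 mm. Now I'll lower gently and watch the force.

Emit:
{"api": "move_arm", "payload": {
  "commands": [
    {"jaw": 1, "x": 0, "y": -0.2, "z": 0.5, "ax": 0, "ay": 0, "az": 0},
    {"jaw": 1, "x": 0, "y": -0.2, "z": 1.5, "ax": 0, "ay": 0, "az": 0},
    {"jaw": 1, "x": 0, "y": -0.1, "z": 2.5, "ax": 0, "ay": 0, "az": 0},
    {"jaw": 1, "x": 0, "y": 0, "z": 3.5, "ax": 0, "ay": 0, "az": 0},
    {"jaw": 1, "x": 0, "y": 0, "z": 4.5, "ax": 0, "ay": 0, "az": 0},
    {"jaw": 1, "x": 0, "y": 0.1, "z": 5.2, "ax": 0, "ay": 0, "az": 0},
    {"jaw": 1, "x": 0, "y": 0.1, "z": 5.2, "ax": 0, "ay": 0, "az": 0}
  ]
}}

```text
t: 12.33
tool_pos: [512.1, 183.4, 180.7]
orientation: [-176.1, -0.0, -100.1]
contact_force: [-0.2, 0.2, -2.7]
opening: 9.9
```

```bash
python3 look.py w10
```

```text
t 12.3333 [512.13 183.43 180.72] [-1.7612e+02 -1.0000e-02 -1.0009e+02] F [-0.15  0.17 -2.73] T [ 0.019  0.07  -0.017] 9.9 [ 0.04 -0.14 -0.08 -0.02  0.16 -0.04]
plate top: slope deg (knuckle up +) -0.03454930233479197 z at tcp 214.66524485472215 z at knuckle axis: plate 214.61338692755606 -> upper knuckle underside 164.61338692755606
```

View pics/w10c.png

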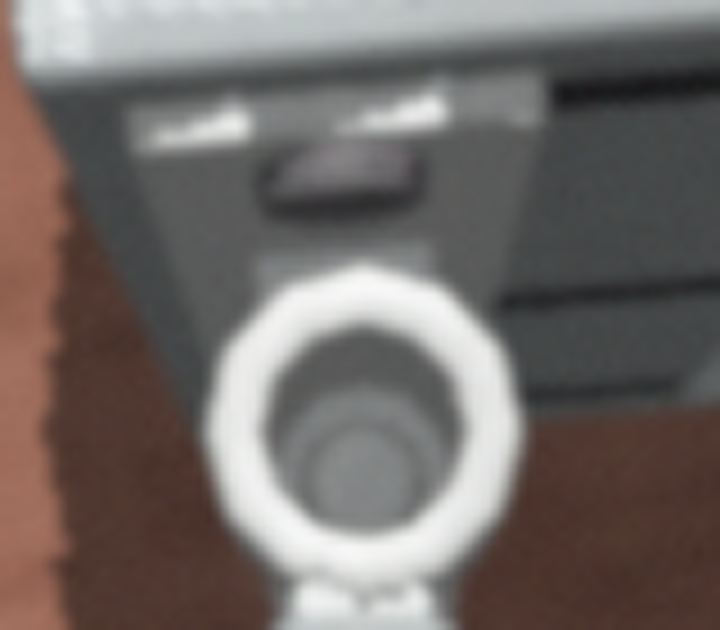

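Emit:
{"api": "move_arm", "payload": {
  "commands": [
    {"jaw": 1, "x": 0, "y": 0, "z": 1, "ax": 0, "ay": 0, "az": 0},
    {"jaw": 1, "x": 0, "y": 0.1, "z": 2, "ax": 0, "ay": 0, "az": 0},
    {"jaw": 1, "x": 0, "y": 0.2, "z": 3, "ax": 0, "ay": 0, "az": 0},
    {"jaw": 1, "x": 0, "y": 0.3, "z": 4, "ax": 0, "ay": 0, "az": 0},
    {"jaw": 1, "x": 0, "y": 0.35, "z": 5, "ax": 0, "ay": 0, "az": 0},
    {"jaw": 1, "x": 0, "y": 0.4, "z": 6, "ax": 0, "ay": 0, "az": 0},
    {"jaw": 1, "x": 0, "y": 0.5, "z": 7, "ax": 0, "ay": 0, "az": 0},
    {"jaw": 1, "x": 0, "y": 0.5, "z": 8, "ax": 0, "ay": 0, "az": 0},
    {"jaw": 1, "x": 0, "y": 0.5, "z": 8, "ax": 0, "ay": 0, "az": 0}
  ]
}}

```text
t: 13.13
tool_pos: [512.2, 183.4, 172.7]
orientation: [-176.1, -0.0, -100.1]
contact_force: [-0.8, 0.1, -3.0]
opening: 9.7
```

```bash
python3 look.py w11
```

```text
t 13.1333 [512.18 183.44 172.68] [-1.7612e+02 -1.0000e-02 -1.0009e+02] F [-0.84  0.05 -2.99] T [0.035 0.097 0.016] 9.7 [ 0.13 -0.11 -0.16 -0.01  0.18 -0.03]
plate top: slope deg (knuckle up +) -0.05128232949676226 z at tcp 206.62282117826746 z at knuckle axis: plate 206.54584724490093 -> upper knuckle underside 156.54584724490093
```

11.5 mm remain with no extra force, so I continue.

Emit:
{"api": "move_arm", "payload": {
  "commands": [
    {"jaw": 1, "x": 0, "y": 0, "z": 1, "ax": 0, "ay": 0, "az": 0},
    {"jaw": 1, "x": 0, "y": 0.1, "z": 2, "ax": 0, "ay": 0, "az": 0},
    {"jaw": 1, "x": 0, "y": 0.2, "z": 3, "ax": 0, "ay": 0, "az": 0},
    {"jaw": 1, "x": 0, "y": 0.3, "z": 4.2, "ax": 0, "ay": 0, "az": 0},
    {"jaw": 1, "x": 0, "y": 0.35, "z": 5.4, "ax": 0, "ay": 0, "az": 0},
    {"jaw": 1, "x": 0, "y": 0.4, "z": 6.6, "ax": 0, "ay": 0, "az": 0},
    {"jaw": 1, "x": 0, "y": 0.5, "z": 7.8, "ax": 0, "ay": 0, "az": 0},
    {"jaw": 1, "x": 0, "y": 0.6, "z": 9, "ax": 0, "ay": 0, "az": 0},
    {"jaw": 1, "x": 0, "y": 0.6, "z": 9.5, "ax": 0, "ay": 0, "az": 0},
    {"jaw": 1, "x": 0, "y": 0.6, "z": 9.5, "ax": 0, "ay": 0, "az": 0}
  ]
}}

```text
t: 14.02
tool_pos: [512.3, 183.4, 163.3]
orientation: [-176.1, -0.0, -100.1]
contact_force: [0.1, 0.1, -3.1]
opening: 9.7
```

```bash
python3 look.py w12
```

```text
t 14.0167 [512.27 183.43 163.27] [-176.11   -0.   -100.1 ] F [ 0.12  0.09 -3.06] T [0.042 0.105 0.041] 9.7 [ 0.07 -0.16 -0.21 -0.11  0.22  0.03]
plate top: slope deg (knuckle up +) 0.08494569720570738 z at tcp 197.13100001392257 z at knuckle axis: plate 197.2585021680825 -> upper knuckle underside 147.2585021680825
```

Now the last ~2 mm, in 0.4 mm steps.

Emit:
{"api": "move_arm", "payload": {
  "commands": [
    {"jaw": 1, "x": 0, "y": 0, "z": 0.4, "ax": 0, "ay": 0, "az": 0},
    {"jaw": 1, "x": 0, "y": 0, "z": 0.8, "ax": 0, "ay": 0, "az": 0},
    {"jaw": 1, "x": 0, "y": 0.1, "z": 1.2, "ax": 0, "ay": 0, "az": 0},
    {"jaw": 1, "x": 0, "y": 0.1, "z": 1.6, "ax": 0, "ay": 0, "az": 0},
    {"jaw": 1, "x": 0, "y": 0.1, "z": 2, "ax": 0, "ay": 0, "az": 0},
    {"jaw": 1, "x": 0, "y": 0.1, "z": 2, "ax": 0, "ay": 0, "az": 0}
  ]
}}

```text
t: 14.57
tool_pos: [512.3, 183.4, 161.3]
orientation: [-176.1, -0.0, -100.1]
contact_force: [-0.0, 0.7, -3.8]
opening: 9.6
```

```bash
python3 look.py w13
```

```text
t 14.5667 [512.32 183.44 161.33] [-176.11   -0.   -100.09] F [-0.04  0.67 -3.84] T [ 0.058  0.031 -0.03 ] 9.6 [-0.07  0.04 -0.02 -0.    0.04 -0.08]
plate top: slope deg (knuckle up +) -0.02771764320076065 z at tcp 195.22457880258565 z at knuckle axis: plate 195.182975083752 -> upper knuckle underside 145.182975083752
```

Emit:
{"api": "move_arm", "payload": {
  "commands": [
    {"jaw": 1, "x": 0, "y": 0, "z": 0.2, "ax": 0, "ay": 0, "az": 0},
    {"jaw": 1, "x": 0, "y": 0, "z": 0.4, "ax": 0, "ay": 0, "az": 0},
    {"jaw": 1, "x": 0, "y": 0, "z": 0.4, "ax": 0, "ay": 0, "az": 0}
  ]
}}

```text
t: 14.87
tool_pos: [512.5, 183.5, 161.2]
orientation: [-176.1, 0.0, -100.1]
contact_force: [-0.2, -0.6, -1.2]
opening: 9.7
```

Emit:
{"api": "move_arm", "payload": {
  "commands": [
    {"jaw": 1, "x": 0, "y": 0, "z": 0.2, "ax": 0, "ay": 0, "az": 0},
    {"jaw": 1, "x": 0, "y": 0, "z": 0.3, "ax": 0, "ay": 0, "az": 0},
    {"jaw": 1, "x": 0, "y": 0, "z": 0.3, "ax": 0, "ay": 0, "az": 0}
  ]
}}

```text
t: 15.12
tool_pos: [512.4, 183.5, 161.0]
orientation: [-176.1, 0.0, -100.1]
contact_force: [-3.9, 0.6, 3.3]
opening: 9.4
```

```bash
python3 look.py w14
```

```text
t 15.1167 [512.44 183.51 161.02] [-1.7609e+02  1.0000e-02 -1.0009e+02] F [-3.95  0.6   3.28] T [0.032 0.352 0.033] 9.4 [ 0.04 -0.05  0.01  0.08 -0.04  0.04]
plate top: slope deg (knuckle up +) 0.0349211492602967 z at tcp 195.02405363422452 z at knuckle axis: plate 195.0764696975678 -> upper knuckle underside 145.0764696975678
```

The door is seated: Fz went from −3.8 to +3.3 N and the plate top is at 195.0, as it should be hung (25+170). Next I open the jaws and rise.

Emit:
{"api": "move_arm", "payload": {
  "commands": [
    {"jaw": 1, "x": 0, "y": 0, "z": -0.2, "ax": 0, "ay": 0, "az": 0},
    {"jaw": 0.8, "x": 0, "y": 0, "z": -0.2, "ax": 0, "ay": 0, "az": 0},
    {"jaw": 0.7, "x": 0, "y": 0, "z": -0.2, "ax": 0, "ay": 0, "az": 0},
    {"jaw": 0.6, "x": 0, "y": 0, "z": -0.2, "ax": 0, "ay": 0, "az": 0},
    {"jaw": 0.6, "x": 0, "y": 0, "z": -0.2, "ax": 0, "ay": 0, "az": 0},
    {"jaw": 0.6, "x": 0, "y": 0, "z": -0.2, "ax": 0, "ay": 0, "az": 0}
  ]
}}

```text
t: 15.67
tool_pos: [512.4, 183.4, 160.9]
orientation: [-176.1, 0.0, -100.1]
contact_force: [-0.4, 0.2, -0.2]
opening: 35.8
```

```bash
python3 look.py w15; python3 -c "
from h import *
go([512.4,183.5,222],-100.1)
s=get_image('side'); save('s15',s['image'],(120,130,270,260),5)"
```

```text
t 15.6667 [512.45 183.41 160.85] [-176.1    0.  -100.1] F [-0.36  0.21 -0.22] T [0.04  0.068 0.033] 35.8 [-0.03  0.    0.01  0.05  0.15 -0.03]
plate top: slope deg (knuckle up +) 2.0576671769043995 z at tcp 192.35033323016242 z at knuckle axis: plate 195.44018549638423 -> upper knuckle underside 145.44018549638423
t 15.72 pos [512.43 183.41 160.84] ori [-176.1   -0.  -100.1] F [-0.3  0.1 -0.2] op 36.6
 -> xyz [ -0.08  -4.11 -61.02]  rv [-0.068 -0.     0.   ]
```

View pics/s15.png

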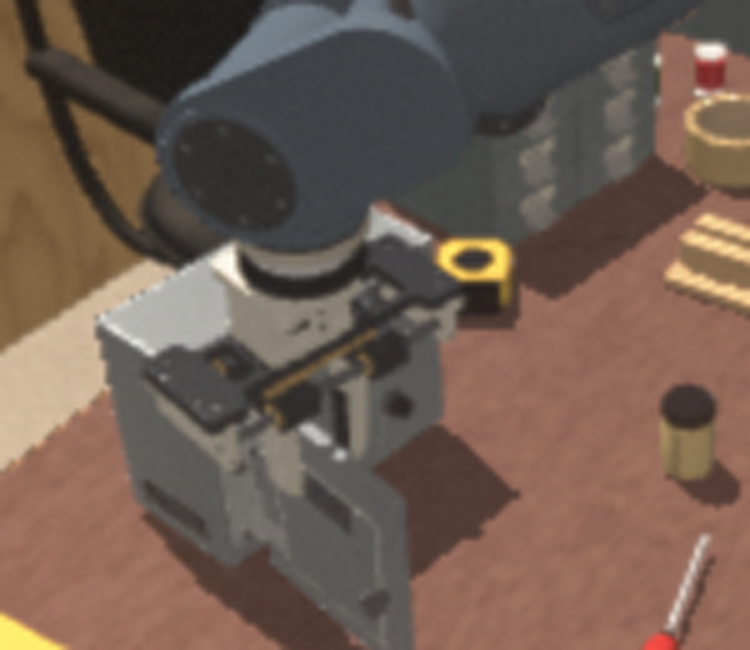

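The door hangs on the pins with a ~2° natural sag from the bore clearance. Rising clear.

Emit:
{"api": "move_arm", "payload": {
  "commands": [
    {"jaw": 0.6, "x": 0, "y": -0.3, "z": -4, "ax": 0, "ay": 0, "az": 0},
    {"jaw": 0.6, "x": 0, "y": -1, "z": -14, "ax": 0, "ay": 0, "az": 0},
    {"jaw": 0.6, "x": 0, "y": -2, "z": -28, "ax": 0, "ay": 0, "az": 0},
    {"jaw": 0.6, "x": 0, "y": -2.9, "z": -42, "ax": 0, "ay": 0, "az": 0},
    {"jaw": 0.7, "x": 0, "y": -3.7, "z": -54, "ax": -0.02, "ay": 0, "az": 0},
    {"jaw": 1, "x": 0, "y": -4.1, "z": -60, "ax": -0.05, "ay": 0, "az": 0},
    {"jaw": 1, "x": 0, "y": -4.1, "z": -61, "ax": -0.068, "ay": 0, "az": 0},
    {"jaw": 1, "x": 0, "y": -4.1, "z": -61, "ax": -0.068, "ay": 0, "az": 0}
  ]
}}

```text
t: 16.43
tool_pos: [512.9, 183.4, 222.8]
orientation: [-180.0, 0.0, -100.1]
contact_force: [0.9, -0.3, -0.2]
opening: 15.0
```

```bash
python3 - <<'E'
from h import *
st=ctrl.observe(); d=get_image('wrist'); save('w16',d['image'],s=1.5)
import pickle; pickle.dump((d,st),open('d16.pkl','wb'))
W=cloud(d,st); m=(np.abs(W[...,2]-192.5)<4); m[:100]=0; m[260:]=0; m[:,:200]=0;m[:,310:]=0
P=W[m]; k=np.polyfit(P[:,0],P[:,1],1); print('door line',k,'angle',180+np.degrees(np.arctan(k[0])),len(P),P.min(0),P.max(0))
th=np.radians(180+np.degrees(np.arctan(k[0])))
H=np.array([593.2,168.0]); dx=np.array([np.cos(th),np.sin(th)]); out=np.array([np.sin(th),-np.cos(th)])
print('line at H', np.polyval(k,593.2))
q=H+125*dx+32*out; print('start push',q)
go([q[0],q[1],222],-100.1)
# jar
j=camp(d,st,0,0,76)
E
```

```text
door line [-1.78190146e-01  2.74432382e+02] angle 169.89650055895362 1863 [481.66107778 166.79184518 188.51318751] [578.82840559 192.86767971 196.15074809]
line at H 168.72998779728636
start push [475.75210098 221.43211596]
t 16.48 pos [512.52 183.3  222.09] ori [-179.98    0.   -100.12] F [0.2 0.3 0.3] op 11.3
 -> xyz [-31.08  42.89   0.07]  rv [-0.0004  0.     -0.0003]
```

View pics/w16.png

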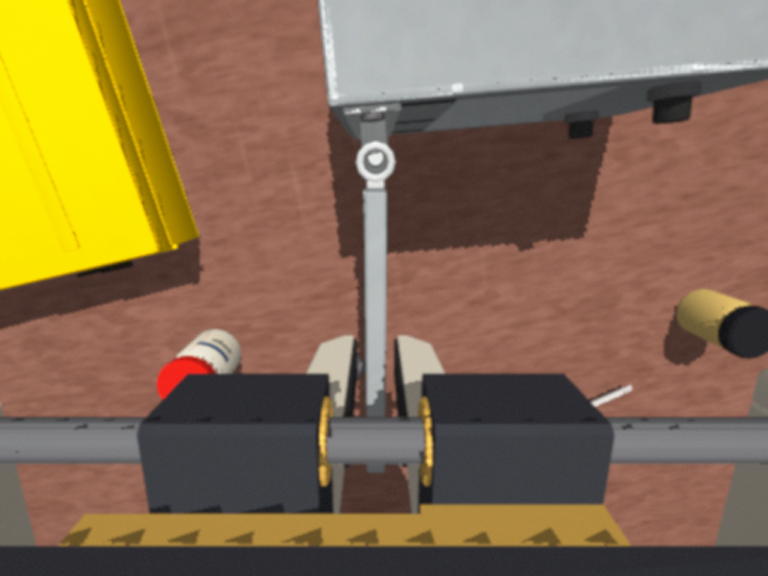

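Emit:
{"api": "move_arm", "payload": {
  "commands": [
    {"jaw": 1, "x": -8, "y": 10, "z": 0, "ax": 0, "ay": 0, "az": 0},
    {"jaw": 1, "x": -20, "y": 28, "z": 0, "ax": 0, "ay": 0, "az": 0},
    {"jaw": 1, "x": -31, "y": 43, "z": 2, "ax": 0, "ay": 0, "az": 0},
    {"jaw": 1, "x": -31, "y": 43, "z": 15, "ax": 0, "ay": 0, "az": 0},
    {"jaw": 1, "x": -31, "y": 43, "z": 35, "ax": 0, "ay": 0, "az": 0},
    {"jaw": 1, "x": -31, "y": 43, "z": 55, "ax": 0, "ay": 0, "az": 0},
    {"jaw": 1, "x": -31, "y": 43, "z": 75, "ax": 0, "ay": 0, "az": 0},
    {"jaw": 1, "x": -31, "y": 43, "z": 87, "ax": 0, "ay": 0, "az": 0},
    {"jaw": 1, "x": -31, "y": 43, "z": 90, "ax": 0, "ay": 0, "az": 0},
    {"jaw": 1, "x": -31, "y": 43, "z": 90, "ax": 0, "ay": 0, "az": 0}
  ]
}}

```text
t: 17.32
tool_pos: [474.4, 221.8, 131.3]
orientation: [179.9, -0.1, -100.1]
contact_force: [-0.2, 0.3, 0.2]
opening: 0.2
```

```bash
cat > arc.py <<'E'
from h import *
import sys
# arc.py dist_from_midplane r th_end n
off,r,th0,th1,n=map(float,sys.argv[1:6])
H=np.array([593.2,168.0]); z=132
s=ctrl.observe(); Rt=rot(s['orientation']); p=np.array(s['tool_pos'])
print('t',s['t'],p.round(1),s['orientation'].round(1),'F',s['contact_force'].round(1))
# current implied theta/offset
yaw=s['orientation'][2]; 
for i in range(1,int(n)+1):
    th=th0+(th1-th0)*i/n; a=np.radians(th)
    q=H+r*np.array([np.cos(a),np.sin(a)])+off*np.array([np.sin(a),-np.cos(a)])
    Rg=rot([180,0,th-270])
    print('th',round(th,1),'xyz',(Rt.T@(np.r_[q,z]-p)).round(1),'rv',R.from_matrix(Rt.T@Rg).as_rotvec().round(3))
E
python3 arc.py 24 125 169.9 210 10; python3 -c "
from h import *
s=get_image('side'); save('s17',s['image'],(120,130,270,260),5)"
```

```text
t 17.3167 [474.4 221.8 131.3] [ 1.799e+02 -1.000e-01 -1.001e+02] F [-0.2  0.3  0.2]
th 173.9 xyz [16.9 -0.  -0.7] rv [ 0.002 -0.001 -0.07 ]
th 177.9 xyz [25.8  0.7 -0.7] rv [ 0.002 -0.001 -0.14 ]
th 181.9 xyz [34.7  0.9 -0.7] rv [ 0.002 -0.001 -0.21 ]
th 185.9 xyz [43.6  0.4 -0.7] rv [ 0.002 -0.001 -0.28 ]
th 189.9 xyz [52.4 -0.7 -0.7] rv [ 0.002 -0.001 -0.349]
th 194.0 xyz [61.1 -2.4 -0.7] rv [ 0.002 -0.001 -0.419]
th 198.0 xyz [69.7 -4.8 -0.7] rv [ 0.002 -0.001 -0.489]
th 202.0 xyz [78.1 -7.7 -0.7] rv [ 0.002 -0.    -0.559]
th 206.0 xyz [ 86.3 -11.2  -0.6] rv [ 0.002 -0.    -0.629]
th 210.0 xyz [ 94.3 -15.3  -0.6] rv [ 0.002 -0.    -0.699]
```

View pics/s17.png

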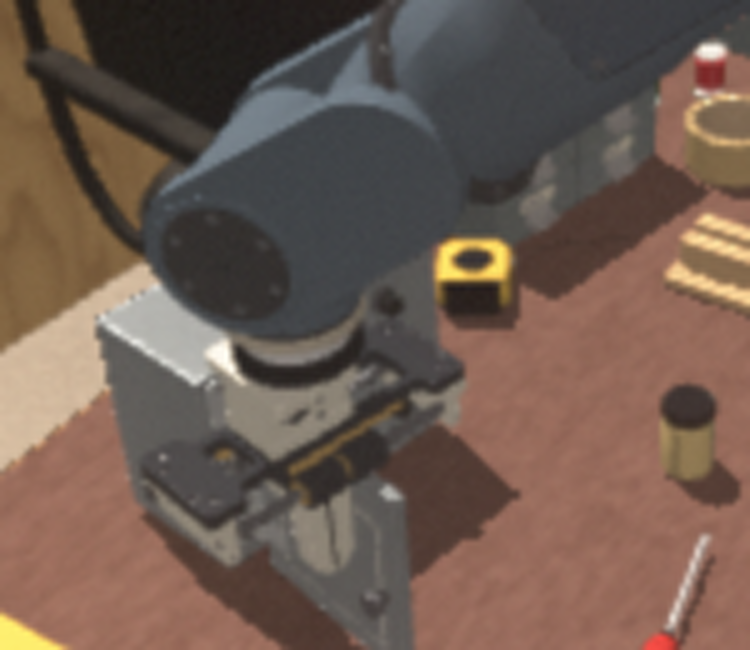

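The closed fingers stand beside the outer face, above the knob. Now I'll push gently along the arc.

Emit:
{"api": "move_arm", "payload": {
  "commands": [
    {"jaw": 1, "x": 3, "y": 0, "z": 0, "ax": 0, "ay": 0, "az": -0.01},
    {"jaw": 1, "x": 7, "y": 0, "z": 0, "ax": 0, "ay": 0, "az": -0.03},
    {"jaw": 1, "x": 11, "y": 0, "z": 0, "ax": 0, "ay": 0, "az": -0.05},
    {"jaw": 1, "x": 16, "y": 0, "z": -0.5, "ax": 0, "ay": 0, "az": -0.07},
    {"jaw": 1, "x": 21, "y": 0.3, "z": -0.5, "ax": 0, "ay": 0, "az": -0.105},
    {"jaw": 1, "x": 26, "y": 0.7, "z": -0.5, "ax": 0, "ay": 0, "az": -0.14},
    {"jaw": 1, "x": 31, "y": 0.8, "z": -0.5, "ax": 0, "ay": 0, "az": -0.18},
    {"jaw": 1, "x": 37, "y": 0.8, "z": -0.5, "ax": 0, "ay": 0, "az": -0.23},
    {"jaw": 1, "x": 44, "y": 0.4, "z": -0.5, "ax": 0, "ay": 0, "az": -0.28},
    {"jaw": 1, "x": 52, "y": -0.7, "z": -0.5, "ax": 0, "ay": 0, "az": -0.35}
  ]
}}

```text
t: 18.2
tool_pos: [467.2, 170.0, 133.5]
orientation: [-179.9, 0.0, -79.9]
contact_force: [0.1, -0.2, 0.0]
opening: 0.5
```

```bash
python3 - <<'E'
from h import *
import pickle
st=ctrl.observe(); d=get_image('wrist'); save('w18',d['image'],s=1.5)
W=cloud(d,st); m=(np.abs(W[...,2]-192.5)<4)&(W[...,0]<585); m[:100]=0; m[250:]=0
P=W[m]; print(len(P))
v,u=np.where(m); print(u.min(),u.max())
E
python3 arc.py 24 125 190 230 10
```

```text
4106
292 330
t 18.25 [467.2 169.  133.4] [-179.9   -0.   -79.6] F [ 0.7 -1.9 -1.3]
th 194.0 xyz [7.6 2.5 1.4] rv [-0.001 -0.    -0.062]
th 198.0 xyz [16.4  3.3  1.4] rv [-0.001 -0.    -0.132]
th 202.0 xyz [25.3  3.5  1.5] rv [-0.001 -0.    -0.202]
th 206.0 xyz [34.2  3.1  1.5] rv [-0.001 -0.    -0.272]
th 210.0 xyz [43.   2.1  1.5] rv [-0.001 -0.    -0.341]
th 214.0 xyz [51.7  0.4  1.5] rv [-0.001 -0.    -0.411]
th 218.0 xyz [60.3 -1.8  1.5] rv [-0.001 -0.001 -0.481]
th 222.0 xyz [68.8 -4.7  1.5] rv [-0.001 -0.001 -0.551]
th 226.0 xyz [76.9 -8.1  1.5] rv [-0.001 -0.001 -0.621]
th 230.0 xyz [ 84.9 -12.1   1.5] rv [-0.001 -0.001 -0.691]
```

View pics/w18.png

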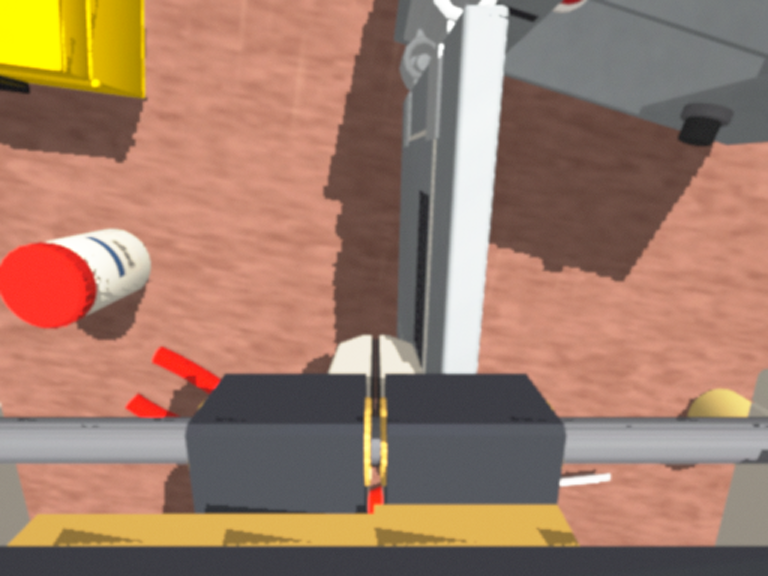

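The door is turning ahead of the fingers, with its plate at (470,200) just to their right. Continuing.

Emit:
{"api": "move_arm", "payload": {
  "commands": [
    {"jaw": 1, "x": 8, "y": 1, "z": 0.5, "ax": 0, "ay": 0, "az": -0.062},
    {"jaw": 1, "x": 16, "y": 2, "z": 1, "ax": 0, "ay": 0, "az": -0.13},
    {"jaw": 1, "x": 25, "y": 3, "z": 1.5, "ax": 0, "ay": 0, "az": -0.2},
    {"jaw": 1, "x": 34, "y": 3, "z": 1.5, "ax": 0, "ay": 0, "az": -0.27},
    {"jaw": 1, "x": 43, "y": 2, "z": 1.5, "ax": 0, "ay": 0, "az": -0.34},
    {"jaw": 1, "x": 51.7, "y": 0.4, "z": 1.5, "ax": 0, "ay": 0, "az": -0.41},
    {"jaw": 1, "x": 60.3, "y": -1.8, "z": 1.5, "ax": 0, "ay": 0, "az": -0.48},
    {"jaw": 1, "x": 68.8, "y": -4.7, "z": 1.5, "ax": 0, "ay": 0, "az": -0.55},
    {"jaw": 1, "x": 77, "y": -8, "z": 1.5, "ax": 0, "ay": 0, "az": -0.62},
    {"jaw": 1, "x": 85, "y": -12, "z": 1.5, "ax": 0, "ay": 0, "az": -0.69}
  ]
}}

```text
t: 19.08
tool_pos: [494.0, 88.3, 131.9]
orientation: [-179.9, -0.1, -40.4]
contact_force: [-0.8, 0.7, -0.3]
opening: 0.5
```

```bash
python3 - <<'E'
from h import *
import pickle
st=ctrl.observe(); d=get_image('wrist'); save('w19',d['image'],s=1.5)
pickle.dump((d,st),open('d19.pkl','wb'))
s=get_image('side'); save('s19',s['image'],(120,130,270,260),5)
E
python3 arc.py 24 125 230 258 9
```

```text
t 19.1833 [494.3  88.  131.8] [-1.799e+02 -1.000e-01 -4.060e+01] F [0.3 0.7 0.4]
th 233.1 xyz [ 7.1  1.2 -0.2] rv [-0.001 -0.001 -0.064]
th 236.2 xyz [14.   1.9 -0.2] rv [-0.001 -0.001 -0.118]
th 239.3 xyz [20.9  2.2 -0.2] rv [-0.001 -0.001 -0.173]
th 242.4 xyz [27.8  2.1 -0.2] rv [-0.001 -0.001 -0.227]
th 245.6 xyz [34.7  1.7 -0.2] rv [-0.001 -0.001 -0.281]
th 248.7 xyz [41.6  0.9 -0.2] rv [-0.001 -0.001 -0.336]
th 251.8 xyz [48.4 -0.3 -0.2] rv [-0.001 -0.001 -0.39 ]
th 254.9 xyz [55.1 -1.9 -0.2] rv [-0.001 -0.001 -0.444]
th 258.0 xyz [61.8 -3.8 -0.2] rv [-0.001 -0.001 -0.498]
```

View pics/w19.png

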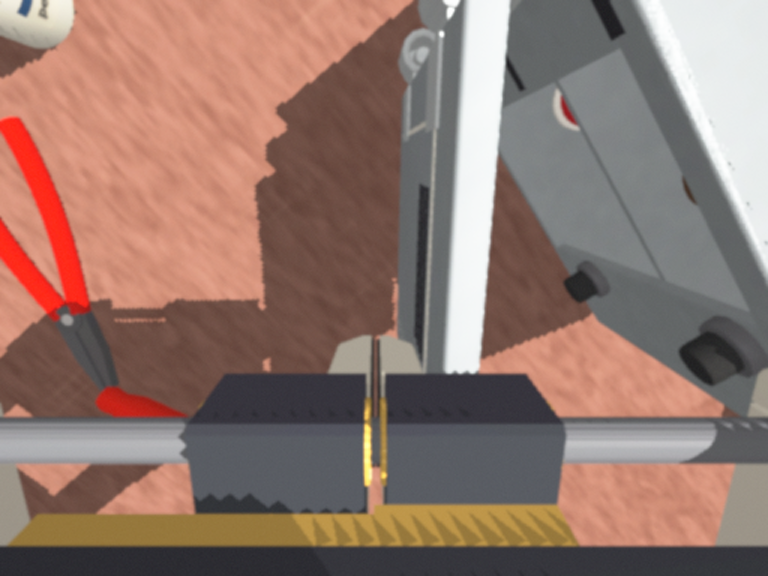

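View pics/s19.png

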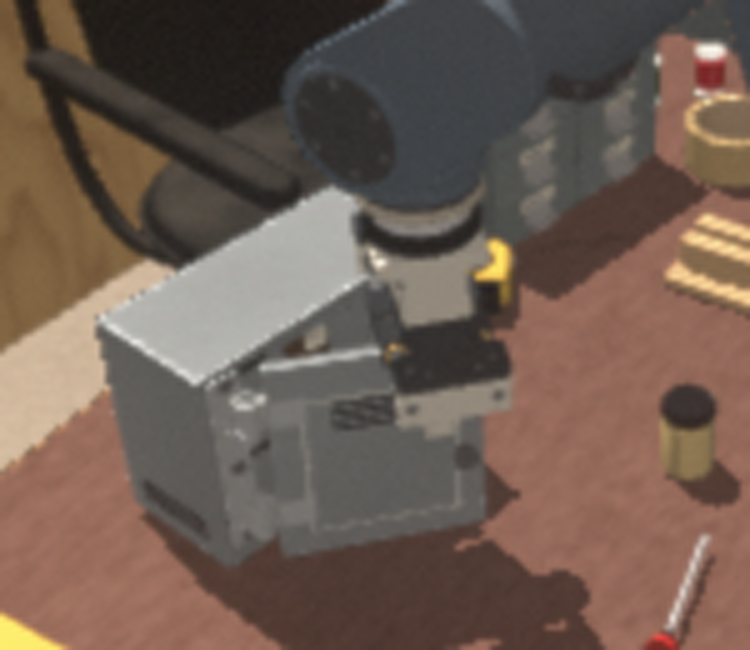

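Emit:
{"api": "move_arm", "payload": {
  "commands": [
    {"jaw": 1, "x": 7, "y": 1, "z": 0, "ax": 0, "ay": 0, "az": -0.06},
    {"jaw": 1, "x": 14, "y": 1.9, "z": 0, "ax": 0, "ay": 0, "az": -0.118},
    {"jaw": 1, "x": 21, "y": 2.2, "z": 0, "ax": 0, "ay": 0, "az": -0.173},
    {"jaw": 1, "x": 28, "y": 2.1, "z": 0, "ax": 0, "ay": 0, "az": -0.227},
    {"jaw": 1, "x": 34.5, "y": 1.7, "z": 0, "ax": 0, "ay": 0, "az": -0.28},
    {"jaw": 1, "x": 40, "y": 1, "z": 0, "ax": 0, "ay": 0, "az": -0.325},
    {"jaw": 1, "x": 45, "y": 0.3, "z": 0, "ax": 0, "ay": 0, "az": -0.365},
    {"jaw": 1, "x": 49, "y": -0.4, "z": 0, "ax": 0, "ay": 0, "az": -0.395},
    {"jaw": 1, "x": 51, "y": -1, "z": 0, "ax": 0, "ay": 0, "az": -0.41},
    {"jaw": 1, "x": 51, "y": -1, "z": 0, "ax": 0, "ay": 0, "az": -0.41}
  ]
}}

```text
t: 20.02
tool_pos: [533.1, 56.4, 131.3]
orientation: [-180.0, -0.0, -17.1]
contact_force: [0.7, 0.1, -1.1]
opening: 0.9
```

```bash
python3 - <<'E'
from h import *
import pickle
st=ctrl.observe(); d=get_image('wrist'); save('w20',d['image'],s=1.5)
pickle.dump((d,st),open('d20.pkl','wb'))
W=cloud(d,st); Z=W[...,2]
# door top rows
L=[]
for v in range(60,240,6):
    u=np.where((np.abs(Z[v]-193)<4))[0]; u=u[(u>250)&(u<360)]
    if len(u)>3: L.append(np.r_[W[v,u].mean(0)[:2],len(u),u.min(),u.max()])
L=np.array(L); print(L[::4].round(1))
k=np.polyfit(L[:,1],L[:,0],1); print('door dir angle',270-np.degrees(np.arctan(k[0])) ,k)
# cabinet front top edge
E
python3 arc.py 24 125 253 265 6
```

```text
[[582.8 135.1  33.  304.  336. ]
 [580.6 128.1  30.  304.  333. ]
 [578.3 120.7  30.  302.  331. ]
 [575.8 113.   29.  301.  329. ]
 [573.2 104.9  29.  299.  327. ]
 [570.6  96.4  28.  298.  325. ]
 [567.6  87.5  26.  297.  322. ]
 [564.8  78.   23.  296.  320. ]]
door dir angle 252.33989310353388 [3.18373698e-01 5.39879738e+02]
t 20.0667 [532.9  56.5 131.2] [-180.    -0.   -17.1] F [0.2 0.4 0. ]
th 255.0 xyz [ 5.5  1.5 -0.7] rv [-0.    -0.    -0.037]
th 257.0 xyz [ 9.9  2.1 -0.7] rv [-0.    -0.    -0.072]
th 259.0 xyz [14.3  2.5 -0.7] rv [-0.    -0.    -0.107]
th 261.0 xyz [18.7  2.8 -0.7] rv [-0.    -0.    -0.142]
th 263.0 xyz [23.1  2.9 -0.7] rv [-0.    -0.    -0.177]
th 265.0 xyz [27.6  2.9 -0.7] rv [-0.    -0.    -0.212]
```

View pics/w20.png

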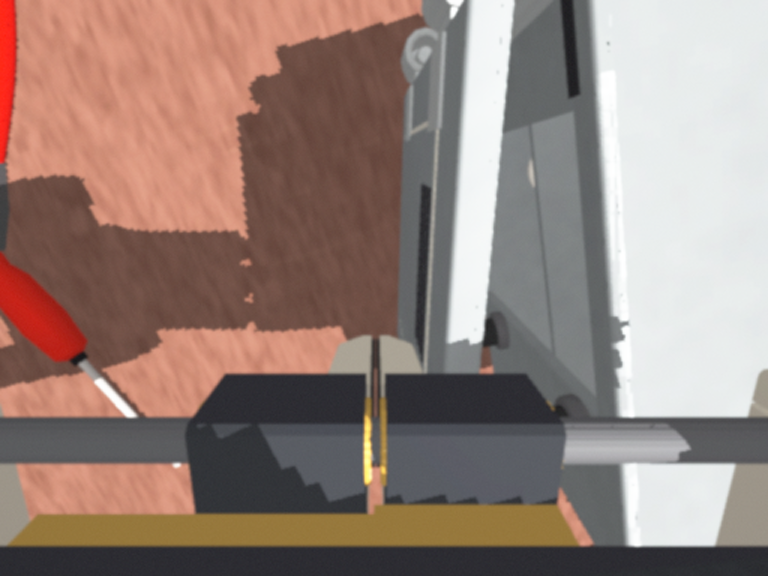

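Emit:
{"api": "move_arm", "payload": {
  "commands": [
    {"jaw": 1, "x": 4, "y": 0.8, "z": 0, "ax": 0, "ay": 0, "az": -0.03},
    {"jaw": 1, "x": 8, "y": 1.5, "z": -0.3, "ax": 0, "ay": 0, "az": -0.06},
    {"jaw": 1, "x": 12, "y": 2.2, "z": -0.5, "ax": 0, "ay": 0, "az": -0.09},
    {"jaw": 1, "x": 15, "y": 2.5, "z": -0.7, "ax": 0, "ay": 0, "az": -0.115},
    {"jaw": 1, "x": 18, "y": 2.7, "z": -0.7, "ax": 0, "ay": 0, "az": -0.138},
    {"jaw": 1, "x": 20, "y": 2.8, "z": -0.7, "ax": 0, "ay": 0, "az": -0.153},
    {"jaw": 1, "x": 21.5, "y": 2.9, "z": -0.7, "ax": 0, "ay": 0, "az": -0.165},
    {"jaw": 1, "x": 22.5, "y": 2.9, "z": -0.7, "ax": 0, "ay": 0, "az": -0.173},
    {"jaw": 1, "x": 22.5, "y": 2.9, "z": -0.7, "ax": 0, "ay": 0, "az": -0.173}
  ]
}}

```text
t: 20.82
tool_pos: [553.7, 46.8, 131.7]
orientation: [180.0, -0.0, -7.1]
contact_force: [0.2, -0.5, -0.2]
opening: 0.2
```

```bash
cat > door.py <<'E'
from h import *
import pickle,sys
st=ctrl.observe(); d=get_image('wrist'); save(sys.argv[1],d['image'],s=1.5)
W=cloud(d,st); Z=W[...,2]
L=[]
for v in range(70,230,4):
    u=np.where((np.abs(Z[v]-193)<4))[0]; u=u[(u>250)&(u<360)]
    if len(u)>3: L.append(W[v,u].mean(0)[:2])
L=np.array(L); k=np.polyfit(L[:,1],L[:,0],1); print('door dir',270-np.degrees(np.arctan(k[0])))
E
python3 door.py w21; python3 arc.py 24 125 260 267 7
```

```text
door dir 262.4154655822446
t 20.8667 [553.6  46.8 131.7] [-180.     0.    -7.1] F [ 0.5 -0.6 -0.3]
th 261.0 xyz [-3.8 -1.  -0.3] rv [-0.     0.     0.033]
th 262.0 xyz [-1.6 -0.5 -0.3] rv [-0.     0.     0.015]
th 263.0 xyz [ 0.6 -0.1 -0.3] rv [-0.     0.    -0.002]
th 264.0 xyz [ 2.7  0.3 -0.3] rv [-0.    0.   -0.02]
th 265.0 xyz [ 4.9  0.7 -0.3] rv [-0.     0.    -0.037]
th 266.0 xyz [ 7.1  1.  -0.3] rv [-0.     0.    -0.055]
th 267.0 xyz [ 9.3  1.3 -0.3] rv [-0.     0.    -0.072]
```

View pics/w21.png

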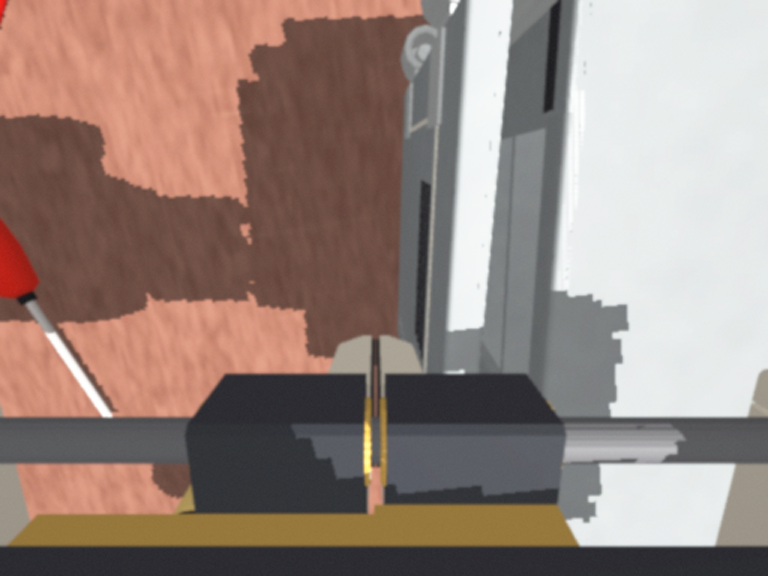

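Emit:
{"api": "move_arm", "payload": {
  "commands": [
    {"jaw": 1, "x": 0.8, "y": 0.1, "z": 0, "ax": 0, "ay": 0, "az": -0.007},
    {"jaw": 1, "x": 1.6, "y": 0.2, "z": 0, "ax": 0, "ay": 0, "az": -0.014},
    {"jaw": 1, "x": 2.4, "y": 0.3, "z": 0, "ax": 0, "ay": 0, "az": -0.02},
    {"jaw": 1, "x": 3.2, "y": 0.4, "z": 0, "ax": 0, "ay": 0, "az": -0.026},
    {"jaw": 1, "x": 4, "y": 0.5, "z": 0, "ax": 0, "ay": 0, "az": -0.032},
    {"jaw": 1, "x": 4.5, "y": 0.6, "z": 0, "ax": 0, "ay": 0, "az": -0.036},
    {"jaw": 1, "x": 4.5, "y": 0.6, "z": 0, "ax": 0, "ay": 0, "az": -0.036}
  ]
}}

```text
t: 21.45
tool_pos: [557.7, 45.7, 131.7]
orientation: [180.0, 0.0, -5.0]
contact_force: [-2.1, 0.3, 1.0]
opening: 0.5
```

```bash
python3 door.py w22; python3 arc.py 24 125 264 267 3
```

```text
door dir 264.2016602895049
t 21.5 [557.8  45.7 131.7] [180.   0.  -5.] F [-1.6  0.5  0.9]
th 265.0 xyz [ 0.6  0.  -0.3] rv [ 0.     0.001 -0.001]
th 266.0 xyz [ 2.8  0.4 -0.3] rv [ 0.     0.001 -0.018]
th 267.0 xyz [ 5.   0.8 -0.3] rv [ 0.     0.001 -0.036]
```

Emit:
{"api": "move_arm", "payload": {
  "commands": [
    {"jaw": 1, "x": 0.3, "y": 0, "z": 0, "ax": 0, "ay": 0, "az": 0},
    {"jaw": 1, "x": 0.6, "y": 0.1, "z": 0, "ax": 0, "ay": 0, "az": 0},
    {"jaw": 1, "x": 0.8, "y": 0.1, "z": 0, "ax": 0, "ay": 0, "az": 0},
    {"jaw": 1, "x": 0.8, "y": 0.1, "z": 0, "ax": 0, "ay": 0, "az": 0}
  ]
}}

```text
t: 21.83
tool_pos: [557.8, 45.7, 131.7]
orientation: [180.0, 0.1, -5.0]
contact_force: [-8.0, 0.9, 3.7]
opening: 0.5
```

```bash
python3 door.py w23; python3 arc.py 24 125 264 267 3
```

```text
door dir 264.1620441144419
t 21.8833 [557.8  45.7 131.7] [ 1.8e+02  1.0e-01 -5.0e+00] F [-7.9  1.   4.8]
th 265.0 xyz [ 0.6  0.  -0.3] rv [ 0.     0.002 -0.001]
th 266.0 xyz [ 2.7  0.4 -0.3] rv [-0.     0.002 -0.018]
th 267.0 xyz [ 4.9  0.8 -0.4] rv [-0.     0.002 -0.036]
```

View pics/w23.png

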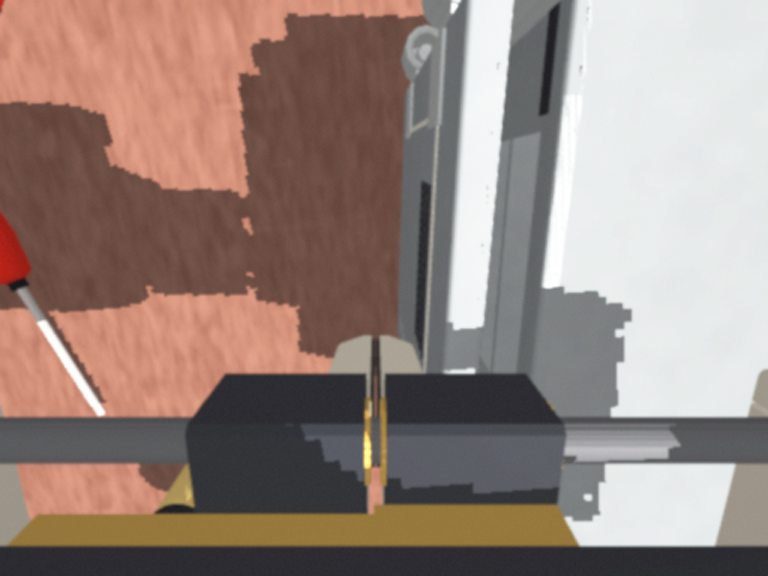

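Solid contact: 8 N with no further motion. I'll check parallelism and the gap to the cabinet from this same view.

```bash
python3 - <<'E'
from h import *
import pickle
st=ctrl.observe(); d=get_image('wrist')
W=cloud(d,st); Z=W[...,2]
D=[];C=[]
for v in range(20,240,4):
    u=np.where(np.abs(Z[v]-193)<4)[0]; u=u[(u>280)&(u<350)]
    if len(u)>3: D.append(W[v,u].mean(0)[:2])
    c=np.where(np.abs(Z[v]-185)<2.5)[0]; c=c[c>355]
    if len(c)>5: C.append(camp(d,st,c.min()-.5,v,185)[:2])
D=np.array(D);C=np.array(C)
def fit(A):
    k=np.polyfit(A[:,1],A[:,0],1); r=A[:,0]-np.polyval(k,A[:,1]); g=np.abs(r)<1.5; return np.polyfit(A[g,1],A[g,0],1),g.sum(),r[g].std()
kd,kc=fit(D),fit(C); print(kd,kc)
for y in (150,100,50,20,0): print(y,'gap mid-plane to cabinet front',(np.polyval(kc[0],y)-np.polyval(kd[0],y)))
print('angles',np.degrees(np.arctan(kd[0][0])),np.degrees(np.arctan(kc[0][0])), 'F',ctrl.observe()['contact_force'])
E
```

```text
(array([1.01102414e-01, 5.76626662e+02]), np.int64(55), np.float64(0.09234179245061752)) (array([9.17054013e-02, 5.98386329e+02]), np.int64(55), np.float64(0.3362912961652427))
150 gap mid-plane to cabinet front 20.35011541486938
100 gap mid-plane to cabinet front 20.819966047794196
50 gap mid-plane to cabinet front 21.289816680719014
20 gap mid-plane to cabinet front 21.57172706047379
0 gap mid-plane to cabinet front 21.759667313643718
angles 5.773124574412381 5.239676899713411 F [-7.7164925   1.71915133  4.36954329]
```

The gap from door mid-plane to cabinet front is 21–22 mm against 22 expected, so the door is shut on the buffers. Backing off straight.

Emit:
{"api": "move_arm", "payload": {
  "commands": [
    {"jaw": 1, "x": -0.5, "y": 0, "z": 0, "ax": 0, "ay": 0, "az": 0},
    {"jaw": 1, "x": -1, "y": 0, "z": 0, "ax": 0, "ay": 0, "az": 0},
    {"jaw": 1, "x": -2, "y": 0, "z": 0, "ax": 0, "ay": 0, "az": 0},
    {"jaw": 1, "x": -4, "y": 0, "z": 0, "ax": 0, "ay": 0, "az": 0},
    {"jaw": 1, "x": -10, "y": 0, "z": 0, "ax": 0, "ay": 0, "az": 0},
    {"jaw": 1, "x": -25, "y": 0, "z": 0, "ax": 0, "ay": 0, "az": 0},
    {"jaw": 1, "x": -45, "y": 0, "z": -5, "ax": 0, "ay": 0, "az": 0},
    {"jaw": 1, "x": -70, "y": 0, "z": -20, "ax": 0, "ay": 0, "az": 0},
    {"jaw": 1, "x": -95, "y": 0, "z": -40, "ax": 0, "ay": 0, "az": 0},
    {"jaw": 1, "x": -110, "y": 0, "z": -50, "ax": 0, "ay": 0, "az": 0}
  ]
}}

```text
t: 22.77
tool_pos: [447.3, 55.3, 183.0]
orientation: [-180.0, -0.0, -5.0]
contact_force: [-0.4, -0.6, 0.7]
opening: 0.3
```

Emit:
{"api": "move_arm", "payload": {
  "commands": [
    {"jaw": 1, "x": -10, "y": 25, "z": 0, "ax": 0, "ay": 0, "az": 0},
    {"jaw": 1, "x": -20, "y": 55, "z": 0, "ax": 0, "ay": 0, "az": 0},
    {"jaw": 1, "x": -20, "y": 85, "z": 0, "ax": 0, "ay": 0, "az": 0},
    {"jaw": 1, "x": -20, "y": 100, "z": 0, "ax": 0, "ay": 0, "az": 0},
    {"jaw": 1, "x": -20, "y": 100, "z": 0, "ax": 0, "ay": 0, "az": 0},
    {"jaw": 1, "x": -20, "y": 100, "z": 0, "ax": 0, "ay": 0, "az": 0}
  ]
}}

```text
t: 23.27
tool_pos: [420.3, -42.9, 181.8]
orientation: [-180.0, -0.0, -5.1]
contact_force: [0.3, 0.2, -0.4]
opening: 0.6
```

```bash
python3 - <<'E'
from h import *
import pickle
st=ctrl.observe(); print(st['t'],st['tool_pos'],st['contact_force'])
s=get_image('side'); save('s30',s['image'],(120,130,270,260),5)
t=get_image('top'); save('t30',t['image'],(60,60,400,300),2.2); pickle.dump((s,t),open('d30.pkl','wb'))
d=get_image('wrist'); save('w30',d['image'],s=1.5)
E
```

```text
23.2667 [420.30647268 -42.93687751 181.81733313] [ 0.28749492  0.19171832 -0.44315974]
```

View pics/s30.png

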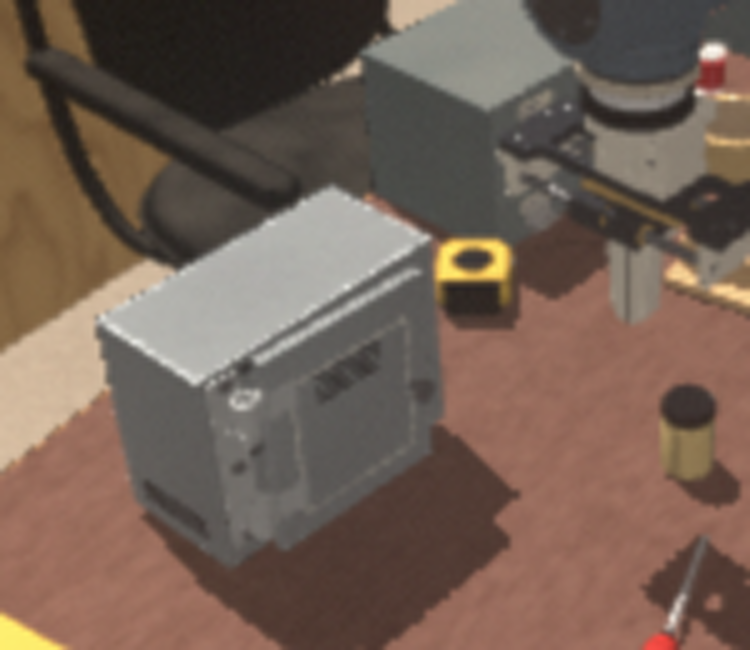

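View pics/t30.png

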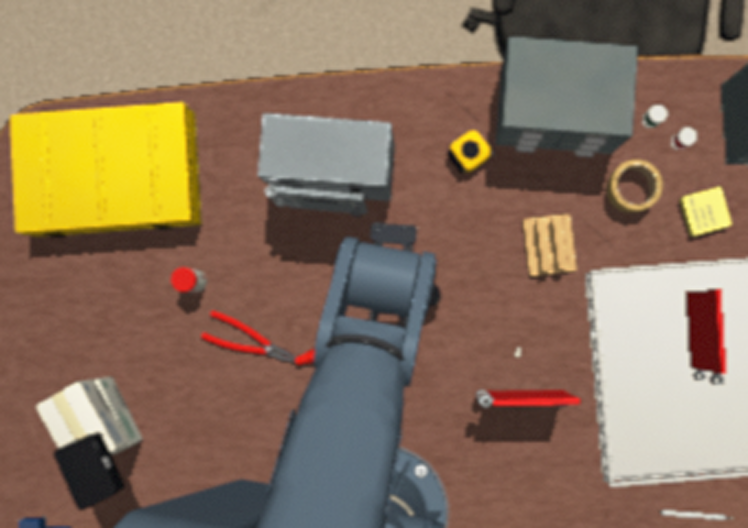

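View pics/w30.png

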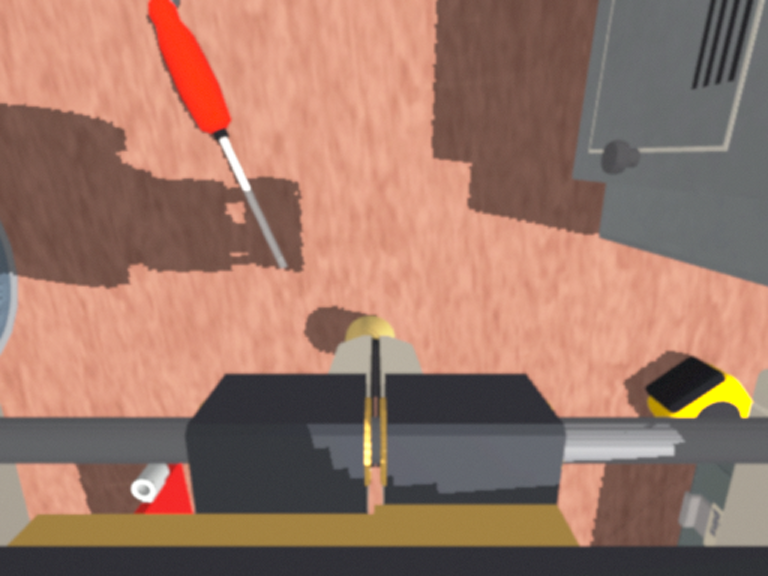

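The door is shut, the rest is empty, and both jars and the tape measure are where they were. I'll do one last numeric check for rebound and then hand in.

```bash
python3 - <<'E'
from h import *
st=ctrl.observe(); s=get_image('side'); W=cloud(s)
# points on door outer face: cabinet frame approx yaw -5, origin from estimates
a=np.radians(-5.0); H=np.array([593.2,168.0]); ux=np.array([np.cos(a),np.sin(a)]); uy=np.array([-np.sin(a),np.cos(a)])
P=W.reshape(-1,3); P=P[np.isfinite(P[:,0])]; q=(P[:,:2]-H)
cx=q@ux; cy=q@uy
m=(P[:,2]>130)&(P[:,2]<180)&(cy<-20)&(cy>-150)&(np.abs(cx)<20)
k=np.polyfit(cy[m],cx[m],1); print(m.sum(),'outer face x rel. hinge axis at far end',np.polyval(k,-150),'at near',np.polyval(k,-20),'slope deg',np.degrees(np.arctan(k[0])))
m=(np.abs(cx+0)<5)&(cy<-12)&(cy>-160)&(P[:,2]>180); print('top z',np.percentile(P[m][:,2],[50,90,98]))
print(st['contact_force'],st['t'])
order.finish_job()
E
```

```text
346 outer face x rel. hinge axis at far end -7.720832517740787 at near -5.043118802874848 slope deg 1.1800000212108088
top z [190.99702831 194.03929235 195.70760568]
[-0.57776886  1.01833711  0.64745807] 23.4167
the job is handed in; nothing more can be done
```

The door is hung on both hinge pins and shut against the buffers. The arm has let go and stands clear, and I handed the job in at about 23 s of the 67 s allowed.

**What I did**
- **Pick-up:** I gripped the grey door in the rest and lifted it clear.
- **Finding the pins:** I located them with the wrist camera, looking down through the upper bore just before lowering.
- **Hanging:** I lowered the door about 95° open until it took its own weight. Its top edge was then at 195 mm, as it should be when fully down.
- **Closing:** I released it, then pushed it shut with the closed fingers on the outer face, above the knob.

**Last checks**
- **Forces:** the largest contact reading was about 9 N, as the door met the buffers; it did not move further.
- **Shut position:** while the fingers still pressed, the door's mid-plane was 21–22 mm in front of the cabinet, against 22 mm expected, and parallel to it within about 0.5°.
- **Surroundings:** the final pictures show the jars, tape measure and everything else where they were.

**What disagreed**
- **Tilt in the grip:** the door slipped about 4° in the gripper during one quick forward move. I corrected the tilt before it went onto the pins.
- **Sag when hung:** released, it sagged about 2°, slightly more than I would expect from the play in the bores.
- **After letting go:** a coarser side-camera check put the door face about 1° off parallel and the free end roughly 2.7 mm proud of an assumed cabinet angle. That is about the size of the camera error, so I cannot rule out a small rebound. I handed in from that same script without looking again.

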